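# Change the gauging rest over from the setting master to a batch of pivot blocks

### The job

Swing the guard of the gauging rest fully down towards you, move the setting master out of the rest into its V-block cradle, and lay every pivot block that is on the cabinet in the rest, one to a slot, with both its pins down in the V notches. Then swing the guard back up until it is fully shut, and after that press the start button on the control box all the way down and let it spring back. Leave the spare round housing where it stands, and finish with everything lying in place and let go.

Things in the scene. Friction and masses are not known exactly. Their poses are not given: they have to be found in the camera images.
- rest_slot0 (a point): Left slot of the fixed gauging rest: where the centre of a seated block lies, 60 mm above the cabinet top. Two rails along y, 36 mm before and behind this point, 8 mm thick, each have three 90-degree V notches 17 mm deep for the pins; open down to the 12 mm base between them. Block has 10 mm end play. x axis: along seated pins (away from the robot at yaw 0), y along the rails to the left, z up.
- rest_slot1 (a point): Middle slot of the gauging rest, 70 mm right of the left slot and alike; the master lies in it at the start. The base is 205 mm (x) by 260 mm (y); 95 mm behind this point stands a back plate 72 mm high (a monitor hangs above it, lower edge 0.21 m up), at the front corners hinge brackets 47 mm high. x axis: along seated pins (away from the robot at yaw 0), y along the rails to the left, z up.
- rest_slot2 (a point): Right slot of the gauging rest, 70 mm right of the middle slot and alike, centre of a seated block 60 mm above the cabinet top. x axis: along seated pins (away from the robot at yaw 0), y along the rails to the left, z up.
- guard (a joint): Angle of the drop-front guard, rad: 0 = shut (leaning 30 degrees back over the rest, blocking it), 0.52 = upright, 1.745 = fully down towards the robot (20 degrees above level, at its stop). Hinged at the bottom; damped, so it sinks slowly by its weight (0.25 kg) to the side of upright it leans to. Aluminium panel 222 mm wide, ending 70 mm from the hinge.
- guard_bar (a point): Middle of the guard's grab bar: dark round steel, 12 mm dia, 162 mm long along y, 115 mm from the hinge, on two flat straps 75 mm either side of this point. Between the straps a 39 mm gap parts bar and panel: grip from above, fingers before and behind the bar. 130 mm above the cabinet top when shut, 69 mm when down.
- guard_hinge (a point): Middle of the guard's hinge line at the front of the rest, 30 mm above the cabinet top. Axes as the slots: x into the rest, y along the hinge. At guard angle q the bar is x = 115 mm * sin(0.524 - q), z = 115 mm * cos(0.524 - q) from here.
- master_c (a point): Centre of the setting master (loose, 0.25 kg): like a pivot block but all steel with an eight-sided body, 34 mm across flats, 44 mm long, and the same pins (18 mm dia, 28 mm long) along x, 100 mm over all. Starts in the middle slot with two flats upright. Grip across the flats.
- cradle_seat (a point): Where the master's centre lies in its cradle, 44 mm above the cabinet top: a fixed dark plate 140 x 60 x 10 mm with two steel V-blocks, 33 mm long (x), 40 mm wide, 34 mm high, centred 45 mm either way along x. x axis: along the V that the pins lie in; y across; z up. The body hangs between them with 6 mm end play.
- start_top (a point): Centre of the top face of the steel start button, 36 mm in diameter, on a fixed grey control box of 70 x 90 x 40 mm; it stands 58 mm above the cabinet top.
- start (a joint): Travel of the start button in m: 0 = up, 0.006 = fully down (5 N); it springs back.
- spare_housing_c (a point): Centre of a loose round aluminium housing, 46 mm in diameter and 36 mm high, standing among the work: a bystander to be left alone.
- pivot_1_c (a point): Centre of a pivot block (loose, 0.18 kg; two or three exist, an absent one reads None): square aluminium body 44 mm long (x), 32 x 32 mm in section, with a round steel pin, 18 mm dia, 28 mm long, at each end on the body's axis (x); 100 mm over all. Starts on the cabinet top on a flat of its body, centre 16 mm up. Grip across the 32 mm.
- pivot_2_c (a point): Centre of a pivot block (loose, 0.18 kg; two or three exist, an absent one reads None): square aluminium body 44 mm long (x), 32 x 32 mm in section, with a round steel pin, 18 mm dia, 28 mm long, at each end on the body's axis (x); 100 mm over all. Starts on the cabinet top on a flat of its body, centre 16 mm up. Grip across the 32 mm.
- pivot_3_c (a point): Centre of a pivot block (loose, 0.18 kg; two or three exist, an absent one reads None): square aluminium body 44 mm long (x), 32 x 32 mm in section, with a round steel pin, 18 mm dia, 28 mm long, at each end on the body's axis (x); 100 mm over all. Starts on the cabinet top on a flat of its body, centre 16 mm up. Grip across the 32 mm.
There are look-alikes about, which are no part of the job. What is shaped like the part that bears master_c but red is not meant.

How it is judged:
On the way, in this order (a step that is already met when the one before it is completed fails the run):
1. the guard is swung fully down (value of joint guard above 1.6 rad), for 0.2 s.
2. the master lies in its cradle and every pivot block lies in a slot of the rest (horizontal distance between master_c and cradle_seat below 0.013 m and z of master_c in the frame of cradle_seat between -0.004 and 0.004 m and angle between the x axis of master_c and the x axis of cradle_seat, either way round below 0.08 rad and (horizontal distance between pivot_1_c and rest_slot0 below 0.013 m or horizontal distance between pivot_1_c and rest_slot1 below 0.013 m or horizontal distance between pivot_1_c and rest_slot2 below 0.013 m) and z of pivot_1_c in the frame of rest_slot1 between -0.004 and 0.004 m and angle between the x axis of each of pivot_1_c, pivot_2_c, pivot_3_c and the x axis of rest_slot1, either way round below 0.08 rad and (horizontal distance between pivot_2_c and rest_slot0 below 0.013 m or horizontal distance between pivot_2_c and rest_slot1 below 0.013 m or horizontal distance between pivot_2_c and rest_slot2 below 0.013 m) and z of pivot_2_c in the frame of rest_slot1 between -0.004 and 0.004 m and (horizontal distance between pivot_3_c and rest_slot0 below 0.013 m or horizontal distance between pivot_3_c and rest_slot1 below 0.013 m or horizontal distance between pivot_3_c and rest_slot2 below 0.013 m) and z of pivot_3_c in the frame of rest_slot1 between -0.004 and 0.004 m), for 0.3 s.
3. the guard is shut again (value of joint guard below 0.06 rad), for 0.2 s.
4. the start button is pressed down (value of joint start above 0.0045 m), for 0.05 s.
At the end, for the whole second after the job is handed in: Master in its cradle and every pivot block present in a slot, pins in the Vs (within 13 mm in plan, 4 mm in height, 0.08 rad of the seat); guard shut (under 0.06 rad); the button, pressed 4.5 mm or more, up again (under 2 mm) (all of step 2 and value of joint guard below 0.06 rad and value of joint start below 0.002 m); the robot touches nothing.
It fails at once if the spare housing is moved more than 40 mm (distance of spare_housing_c from where it was at the start of the episode above 0.04 m).
Of pivot_1, pivot_2, pivot_3 only 2 to 3 are there at a start; the rules pass over those that are not, and their reading is None.
At some moment in a run one of pivot_1, pivot_2, pivot_3 may be knocked a few centimetres aside while the robot is not near it.
Once in a run the grip may slacken for a moment while it holds something.
It also fails if it takes over 210 s, if anything falls off the work surface, if the arm or the gripper's body presses on something with over 40 N, if the wrist force passes 120 N, or if a joint passes its speed limit or range.

### The arm

A 6-joint arm with a two-finger parallel gripper is mounted at the origin on a cart in front of the work surface, level with it; the furniture and walls round the work are solid. World frame = base frame: x ahead of the robot, y to its left, z up, the work surface at z = 0. Lengths are in m, angles in rad, forces in N, time in s.
With the tool pointing down it reaches from about 0.35 to 0.725 m from the base axis. Payload 4.3 kg.
Tool frame: the origin (TCP) lies on the mounting face of the last link; the fingertips stand 173 mm ahead of it and the grasp point (between the pads) lies 155 mm ahead of it; z points along the fingers, y is the line along which they close (so a half turn about z gives the same grasp; the last joint's range is limited). The gripper opens to 85 mm and grips with 20 to 120 N. Pads are 22 mm wide; open, the fingers measure 114 mm over their backs; the gripper's body (76 mm by 85 mm) begins 54 mm behind the grasp point. The pads swing forward as they close: fully open they stand 13 mm farther back than shut.
Start: joints at [-1.45, 0.377, 0.081, 1.274, 0, 1.46], TCP at [0.132, -0.56, 0.405] pointing down, gripper open.
Joint ranges: [-2.72, 2.72], [-0.84, 1.66], [-1.02, 1.22], [-1.77, 2.12], [-1.37, 1.28], [-3.14, 3.14]. Speed limits (rad/s): [2.57, 2.57, 3.14, 3.14, 3.14, 3.14].

### API

Orientations are given as a unit quaternion [x, y, z, w].
In Python, from cell import ctrl gives the robot as it stands.
- The arm moves only by the tool arm_command, never from a script. Its argument "rows" is a list of rows, each an object with "delta_pos": the shift along the tool's x, y, z in m, a list of three; "twist": the turn about the tool's z in degrees; "claw": the finger opening in m, from 0 to 0.0854. In form: [{"delta_pos": [tx, ty, tz], "twist": twist, "claw": claw}, ...]. A call has 1 to 10 rows; each row is the pose to reach, as a shift and turn from the pose commanded when the call began, along the tool's axes at that moment; what a row does not reach only later rows make up. A row lasts 1/8 s, in which the tool goes at most 62.5 mm and 10.7 degrees, less where a joint would pass 70% of its speed; a pose out of reach is approached as far as the arm can. A call with a gripper value outside its range is refused whole. The fingers move at their own pace and stop on an object; "squeeze" is the grip in N (left out, the last holds). Time passes only in rows, so rows that repeat a pose let the fingers close. It gives the time, the measured TCP pose, the force, the opening and the grip force at its end, in the units of the state.
- ctrl.get_obs(): the state, without advancing time (a new reading comes with each control period).
- ctrl.camera(name): name is "scene" or "side" or "wrist"; returns the picture (384x512x3 uint8, red, green, blue); there is no depth.
- ctrl.camera_model(name): a dict with "vfov" (degrees; the focal length in pixels is half the picture's height over the tangent of half this angle, whatever the lens; pixels are square), "cx", "cy" (the principal point, pixels), "R" (3x3) and "t" (3): a world point X has camera coordinates R X + t; the wrist camera has in their place "hand_eye" (4x4, takes a point from camera to tool coordinates, whose origin is the TCP and whose axes are the flange's). Camera axes: x right, y down, z forward; pixel columns grow to the right and rows downward; lengths in m; the calibration is good to about 2 mm. A picture is of the moment at which its call begins: read the wrist's pose just before it. camera_model takes no time and is no camera call.
- ctrl.job_done(): hands the job in; it is judged then, once.
The state is a dict: "time_s": time; "q": joint angles; "qd": joint speeds; "effort": joint torques, N m; "ee_pos": TCP position; "ee_rot": TCP orientation; "contact_force": force on the tool from outside, world axes, zero at the start; "moment": the same for the moment, N m; "width": finger opening in m; "grip_force": force on a finger pad.
Only numpy, scipy, OpenCV 4.12 (cv2) and the standard library are available. Lean on these libraries where they do the work, as an engineer would, in place of code of your own. Each camera call takes 0.05 s, during which the arm holds its last target. There are 200 camera calls.

## Working session

There is one attempt and no reset: what is moved stays moved. The work goes in short steps, Python scripts to look and compute and a tool call to move; the robot and the scene stay as the last step left them, time stands still between calls to the robot, and variables do not carry over. Pictures are saved under pics/ and viewed, at most 14 in all, crops included, and the job is handed in when it is done.

Besides the shell and the picture viewer there is one more tool, called after "Request:" as name(argument=value, ...), one argument or row to a line, values as JSON. arm_command: Moves the arm, as the interface text tells. Its arguments: {"type":"object","properties":{"rows":{"type":"array"},"squeeze":{"type":"number"}},"required":["rows"]}

```bash
ls; mkdir -p pics
cat > h.py <<'E'
import numpy as np, cv2
from scipy.spatial.transform import Rotation as Rn
from cell import ctrl
def cam(name, fn=None):
    o=ctrl.get_obs(); im=ctrl.camera(name); m=ctrl.camera_model(name)
    f=192/np.tan(np.radians(m["vfov"])/2)
    if "hand_eye" in m:
        T=np.eye(4);T[:3,:3]=Rn.from_quat(o["ee_rot"]).as_matrix();T[:3,3]=o["ee_pos"]
        W=T@np.array(m["hand_eye"]); Rw=W[:3,:3]; c=W[:3,3]
    else:
        Rw=np.array(m["R"]).T; c=-Rw@np.array(m["t"])
    if fn: cv2.imwrite("pics/"+fn+".png",im[:,:,::-1]); np.savez("pics/"+fn+".npz",im=im,Rw=Rw,c=c,f=f,cx=m["cx"],cy=m["cy"])
    return dict(im=im,Rw=Rw,c=c,f=f,cx=m["cx"],cy=m["cy"],m=m)
def load(fn): return dict(np.load("pics/"+fn+".npz"))
def ray(C,u,v):
    d=C["Rw"]@np.array([(u-C["cx"])/C["f"],(v-C["cy"])/C["f"],1]); return d/np.linalg.norm(d)
def onz(C,u,v,z):
    d=ray(C,u,v); return C["c"]+d*(z-C["c"][2])/d[2]
def tri(L):
    A=np.zeros((3,3));b=np.zeros(3)
    for C,u,v in L:
        d=ray(C,u,v);P=np.eye(3)-np.outer(d,d);A+=P;b+=P@C["c"]
    x=np.linalg.solve(A,b); return x,[np.linalg.norm(np.cross(x-C["c"],ray(C,u,v))) for C,u,v in L]
def proj(C,X):
    p=C["Rw"].T@(np.array(X)-C["c"]); return C["cx"]+C["f"]*p[0]/p[2],C["cy"]+C["f"]*p[1]/p[2]
def totool(dw):
    o=ctrl.get_obs(); return Rn.from_quat(o["ee_rot"]).as_matrix().T@np.array(dw)
def grasp():
    o=ctrl.get_obs(); return np.array(o["ee_pos"])+Rn.from_quat(o["ee_rot"]).as_matrix()@[0,0,.155]
E
python3 - <<'E'
from h import *
for n in ("scene","side","wrist"):
    C=cam(n,n+"0"); print(n,C["m"],C["c"],C["Rw"][:,2])
o=ctrl.get_obs();print(o["time_s"],o["ee_pos"],Rn.from_quat(o["ee_rot"]).as_matrix().round(3))
E
```

```text
pics
scene {'vfov': 46.93774711394487, 'cx': 260.42063454430024, 'cy': 185.3130954183112, 'R': array([[-0.7185804 , -0.69512045,  0.02120788],
       [-0.34805796,  0.3330688 , -0.87631092],
       [ 0.60207796, -0.63708142, -0.48127891]]), 't': array([0.34863029, 0.27859608, 0.80724907])} [-0.1385404   0.66383176  0.62525504] [ 0.60207796 -0.63708142 -0.48127891]
side {'vfov': 44.98942913069194, 'cx': 252.70490203855624, 'cy': 188.29023449066435, 'R': array([[-0.97980948, -0.1990846 , -0.01840378],
       [-0.11314775,  0.62803732, -0.76991345],
       [ 0.16483617, -0.75228615, -0.63788289]]), 't': array([0.50410297, 0.1387109 , 1.35513646])} [0.28624419 1.03269391 0.98049115] [ 0.16483617 -0.75228615 -0.63788289]
wrist {'vfov': 62.41198245822753, 'cx': 257.389875045634, 'cy': 192.0381430898764, 'hand_eye': array([[-7.26329599e-04, -9.53788848e-01, -3.00476798e-01,
         7.69370716e-02],
       [ 9.99999708e-01, -7.63575428e-04,  6.52409922e-06,
         3.63183635e-04],
       [-2.35659312e-04, -3.00476705e-01,  9.53789125e-01,
         3.06253763e-02],
       [ 0.00000000e+00,  0.00000000e+00,  0.00000000e+00,
         1.00000000e+00]])} [ 0.20645444 -0.54218133  0.37322106] [-0.29276034 -0.06695421 -0.95383883]
0.15 [ 0.13148959 -0.55953174  0.40396779] [[ 0.973  0.229 -0.   ]
 [ 0.229 -0.973  0.002]
 [ 0.    -0.002 -1.   ]]
```

View pics/scene0.png

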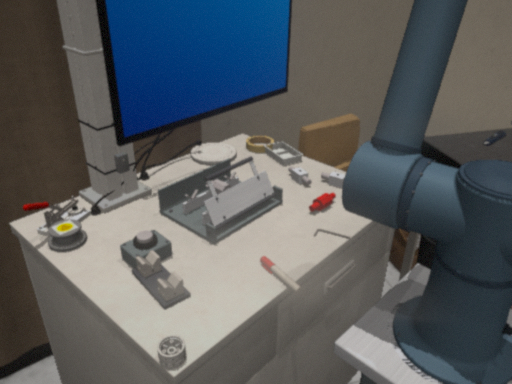

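View pics/side0.png

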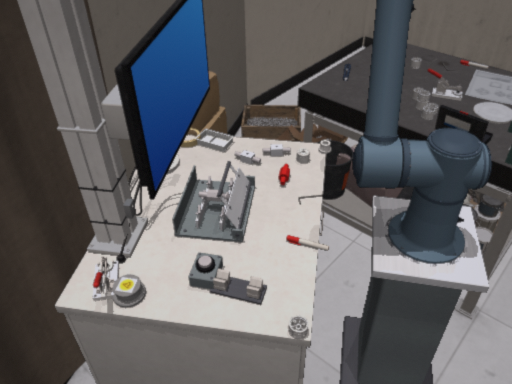

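The scene view shows the rest and its shut guard near (225,200), control box (145,245), cradle (160,278), red look-alike (322,202), and small blocks at (300,175) and (333,178). The side view shows blocks at (247,157), (277,150) and (303,155), and a round housing at (298,327).

Run:
```python
from h import *
S=load("scene0");D=load("side0")
for n,u,v,z in [("blkA",300,175,.016),("blkB",333,178,.016),("red",322,202,.017),("start",146,238,.058),("box",145,250,.03),("crad",160,278,.01),("housing",172,350,.018)]: print("scene",n,onz(S,u,v,z).round(3))
for n,u,v,z in [("A",247,157,.016),("B",277,150,.016),("C",303,156,.016),("E",325,146,.02),("red",285,174,.017),("start",206,262,.058),("crad",239,289,.01),("hous",298,325,.018),("bar?",240,185,.13),("restc",216,207,.012)]: print("side",n,onz(D,u,v,z).round(3))
big=[]
cv2.imwrite("pics/sidecrop.png",cv2.resize(D["im"][100:320,150:350,::-1],(545,600),interpolation=3))
W=load("wrist0");cv2.imwrite("pics/both.png",cv2.resize(W["im"][:,:,::-1],(512,384)))
```

```text
scene blkA [ 0.586 -0.275  0.016]
scene blkB [ 0.506 -0.331  0.016]
scene red [ 0.443 -0.194  0.017]
scene start [0.578 0.263 0.058]
scene box [0.576 0.27  0.03 ]
scene crad [0.497 0.288 0.01 ]
scene housing [0.322 0.384 0.018]
side A [ 0.59  -0.272  0.016]
side B [ 0.492 -0.333  0.016]
side C [ 0.396 -0.312  0.016]
side E [ 0.324 -0.382  0.02 ]
side red [ 0.443 -0.197  0.017]
side start [0.585 0.264 0.058]
side crad [0.49  0.297 0.01 ]
side hous [0.326 0.381 0.018]
side bar? [0.545 0.022 0.13 ]
side restc [0.631 0.001 0.012]
```

View pics/sidecrop.png

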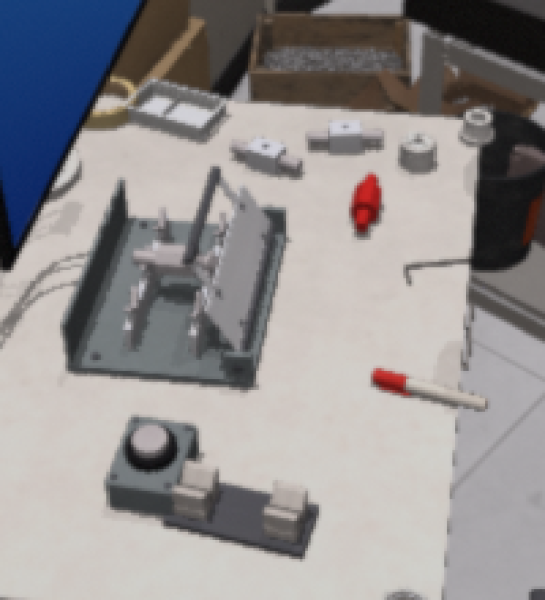

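Two pivots are visible, A ≈ (0.59,-0.27) and B ≈ (0.50,-0.33). A round part stands at (0.40,-0.31). The cradle and start box are on the left. I'll move over the blocks for a wrist view.

Request:
arm_command(
  rows=[
    {"delta_pos": [0.422,-0.178,0],"twist": 13.2,"claw": 0.085},
    {"delta_pos": [0.422,-0.178,0],"twist": 13.2,"claw": 0.085},
    {"delta_pos": [0.422,-0.178,0],"twist": 13.2,"claw": 0.085},
    {"delta_pos": [0.422,-0.178,0],"twist": 13.2,"claw": 0.085},
    {"delta_pos": [0.422,-0.178,0],"twist": 13.2,"claw": 0.085},
    {"delta_pos": [0.422,-0.178,0],"twist": 13.2,"claw": 0.085},
    {"delta_pos": [0.422,-0.178,0],"twist": 13.2,"claw": 0.085},
    {"delta_pos": [0.422,-0.178,0],"twist": 13.2,"claw": 0.085},
    {"delta_pos": [0.422,-0.178,0],"twist": 13.2,"claw": 0.085},
    {"delta_pos": [0.422,-0.178,0],"twist": 13.2,"claw": 0.085},
  ],
)

```text
time_s: 1.4
ee_pos: [0.5011, -0.2903, 0.4044]
ee_rot: [1.0, -0.0, -0.0, 0.0]
contact_force: [-0.9, 0.1, -0.5]
width: 0.0849
grip_force: 0.0
```

Run:
```python
from h import *
C=cam("wrist","w1");o=ctrl.get_obs();print(o["time_s"],o["ee_pos"],Rn.from_quat(o["ee_rot"]).as_matrix().round(3),o["q"])
```

```text
1.45 [ 0.50082789 -0.2906315   0.40452869] [[ 1.    -0.001 -0.001]
 [-0.001 -1.    -0.   ]
 [-0.001  0.    -1.   ]] [-6.35222138e-01  3.86159628e-01  9.35749541e-02  1.27879574e+00
 -5.20699637e-04  2.50726412e+00]
```

View pics/w1.png

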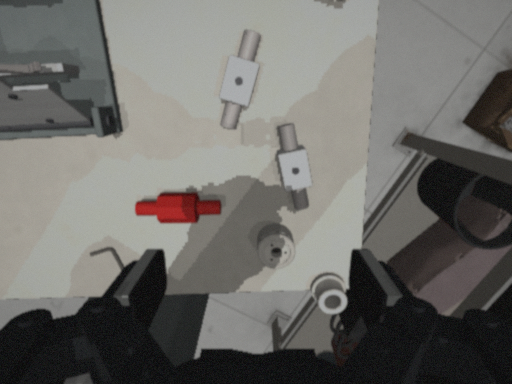

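Wrist view: pivot A body at (239,80), pivot B at (294,168), the round housing at (275,247), and the red look-alike at (177,208). Next I'll look at the rest from two places.

Request:
arm_command(
  rows=[
    {"delta_pos": [0,-0.25,0],"twist": 0,"claw": 0.085},
    {"delta_pos": [0,-0.25,0],"twist": 0,"claw": 0.085},
    {"delta_pos": [0,-0.25,0],"twist": 0,"claw": 0.085},
    {"delta_pos": [0,-0.25,0],"twist": 0,"claw": 0.085},
    {"delta_pos": [0,-0.25,0],"twist": 0,"claw": 0.085},
    {"delta_pos": [0,-0.25,0],"twist": 0,"claw": 0.085},
    {"delta_pos": [0,-0.25,0],"twist": 0,"claw": 0.085},
  ],
)

```text
time_s: 2.33
ee_pos: [0.5015, -0.0418, 0.4047]
ee_rot: [1.0, -0.001, 0.0, 0.0]
contact_force: [-0.3, 0.5, -0.5]
width: 0.0851
grip_force: 0.0
```

Run:
```python
from h import *
C=cam("wrist","w2");print(ctrl.get_obs()["ee_pos"])
```

```text
[ 0.50156198 -0.04169843  0.40464699]
```

Request:
arm_command(
  rows=[
    {"delta_pos": [0,-0.13,0],"twist": 0,"claw": 0.085},
    {"delta_pos": [0,-0.13,0],"twist": 0,"claw": 0.085},
    {"delta_pos": [0,-0.13,0],"twist": 0,"claw": 0.085},
    {"delta_pos": [0,-0.13,0],"twist": 0,"claw": 0.085},
  ],
)

```text
time_s: 2.88
ee_pos: [0.5021, 0.0734, 0.4046]
ee_rot: [1.0, 0.009, -0.0, -0.005]
contact_force: [0.1, -0.5, 0.1]
width: 0.0849
grip_force: 0.0
```

Run:
```python
from h import *
C=cam("wrist","w3");print(ctrl.get_obs()["ee_pos"])
A=load("w2")
cv2.imwrite("pics/w23.png",np.vstack([A["im"][:290],C["im"][:290]])[:,:,::-1])
```

```text
[0.5020557  0.07302932 0.40457804]
```

View pics/w23.png

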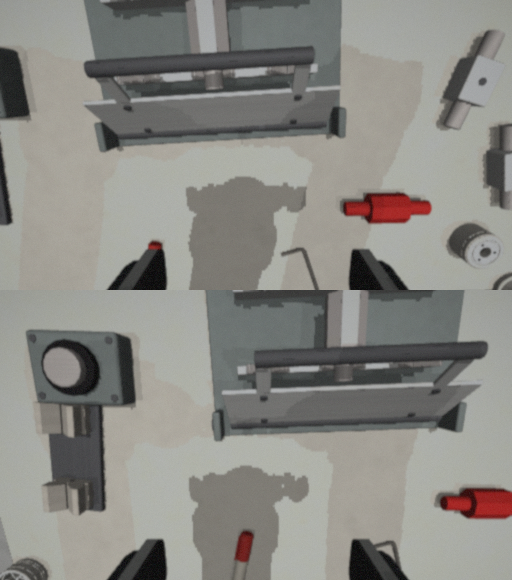

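The stacked wrist views show the grab bar from (87,69) to (314,55) in w2 and from (258,67) to (485,59) in w3. The cradle V-blocks are near (62,130) and (67,204) in w3, and the button cap is at (68,75).

Run:
```python
from h import *
A=load("w2");C=load("w3")
def bar(I,box,name):
    x0,y0,x1,y1=box
    h=cv2.cvtColor(I["im"][y0:y1,x0:x1],cv2.COLOR_RGB2GRAY)
    m=(h<75).astype(np.uint8)
    m=cv2.morphologyEx(m,cv2.MORPH_OPEN,np.ones((5,15)))
    cs,_=cv2.findContours(m,0,2)
    c=max(cs,key=cv2.contourArea)
    p=c.reshape(-1,2)+[x0,y0]
    r=cv2.minAreaRect(p.astype(np.float32));b=cv2.boxPoints(r)
    b=b[np.argsort(b[:,0])];L=b[:2].mean(0);Rr=b[2:].mean(0)
    print(name,r,L,Rr);return L,Rr
a=bar(A,(60,35,340,90),"w2");c=bar(C,(230,40,512,90),"w3")
Ps=[]
for i in (0,1):
    x,e=tri([(A,*a[i]),(C,*c[i])]);Ps.append(x);print(x.round(4),np.round(e,4))
d=Ps[0]-Ps[1];print("len",np.linalg.norm(d),"yaw",np.degrees(np.arctan2(-d[0],d[1])),"mid",(Ps[0]+Ps[1])/2)
# front base corners at z~0.012 /hinge
for n,I,u,v in [("w2L",A,108,150),("w2R",A,338,135),("w3L",C,222,147),("w3R",C,455,139)]: print(n,onz(I,u,v,.012).round(4))
```

```text
w2 ((198.4906463623047, 66.35848236083984), (9.846606254577637, 223.50375366210938), 86.22453308105469) [86.9813   73.716965] [310.        58.999996]
w3 ((370.00030517578125, 64.51020050048828), (18.970705032348633, 230.59605407714844), 88.24659729003906) [254.75626  68.03807] [485.2444    60.982323]
[0.5934 0.0793 0.1326] [0.0019 0.0019]
[ 0.6012 -0.0789  0.1377] [0.0009 0.0009]
len 0.15851579199044805 yaw 2.8186037273569857 mid [5.97342208e-01 2.25230661e-04 1.35104175e-01]
w2L [0.5158 0.1293 0.012 ]
w2R [ 0.532  -0.1338  0.012 ]
w3L [0.5183 0.118  0.012 ]
w3R [ 0.5324 -0.1457  0.012 ]
```

Request:
arm_command(
  rows=[
    {"delta_pos": [0.0955,0.073,0.02],"twist": -93,"claw": 0.045},
    {"delta_pos": [0.0955,0.073,0.02],"twist": -93,"claw": 0.045},
    {"delta_pos": [0.0955,0.073,0.02],"twist": -93,"claw": 0.045},
    {"delta_pos": [0.0955,0.073,0.02],"twist": -93,"claw": 0.045},
    {"delta_pos": [0.0955,0.073,0.02],"twist": -93,"claw": 0.045},
    {"delta_pos": [0.0955,0.073,0.02],"twist": -93,"claw": 0.045},
    {"delta_pos": [0.0955,0.073,0.02],"twist": -93,"claw": 0.045},
    {"delta_pos": [0.0955,0.073,0.02],"twist": -93,"claw": 0.045},
    {"delta_pos": [0.0955,0.073,0.02],"twist": -93,"claw": 0.045},
    {"delta_pos": [0.0955,0.073,0.02],"twist": -93,"claw": 0.045},
  ],
)

```text
time_s: 4.18
ee_pos: [0.5987, 0.0017, 0.3837]
ee_rot: [0.683, 0.731, 0.004, -0.004]
contact_force: [0.1, -0.4, 0.3]
width: 0.0448
grip_force: 0.0
```

Run:
```python
from h import *
C=cam("wrist","w4");o=ctrl.get_obs();print(o["ee_pos"],Rn.from_quat(o["ee_rot"]).as_matrix().round(4),o["q"],o["width"])
A=load("w2");B=load("w3")
# bar line in w2/w3: predicted vs z=.13
for I,p in [(A,(88,69)),(A,(313,55)),(B,(257,67)),(B,(485,60))]: print(onz(I,*p,.13).round(4))
```

```text
[0.59873337 0.00198345 0.38373762] [[-6.770e-02  9.977e-01 -5.000e-04]
 [ 9.976e-01  6.770e-02  1.100e-02]
 [ 1.100e-02  3.000e-04 -9.999e-01]] [-0.10511788  0.43281561  0.11042284  1.25000901  0.01088326  1.3979593 ] 0.045109369321522756
[0.5949 0.0793 0.13  ]
[ 0.6037 -0.0821  0.13  ]
[0.5962 0.0778 0.13  ]
[ 0.6035 -0.0836  0.13  ]
```

View pics/w4.png

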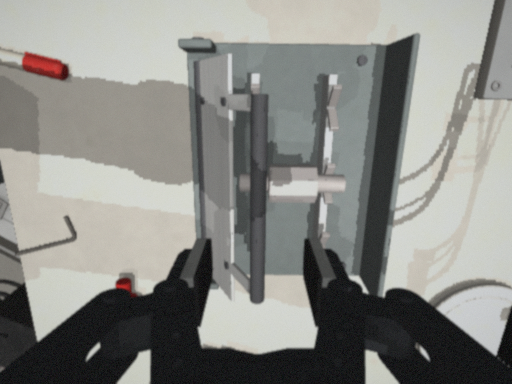

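The bar runs vertically at column 259, centred between the fingers (205 and 310), and the master body is at (292,183). I'll descend and hook the bar.

Request:
arm_command(
  rows=[
    {"delta_pos": [-0.002,0.001,0.05],"twist": 1,"claw": 0.045},
    {"delta_pos": [-0.002,0.001,0.098],"twist": 1,"claw": 0.045},
    {"delta_pos": [-0.002,0.001,0.099],"twist": 1,"claw": 0.045},
    {"delta_pos": [-0.002,0.001,0.099],"twist": 1,"claw": 0.03},
    {"delta_pos": [-0.002,0.001,0.099],"twist": 1,"claw": 0.016},
    {"delta_pos": [-0.002,0.001,0.099],"twist": 1,"claw": 0.016},
    {"delta_pos": [-0.002,0.001,0.099],"twist": 1,"claw": 0.016},
  ],
)

```text
time_s: 5.1
ee_pos: [0.6004, 0.0027, 0.2859]
ee_rot: [0.687, 0.726, 0.005, -0.003]
contact_force: [-0.3, 0.6, -0.7]
width: 0.0161
grip_force: 0.0
```

Run:
```python
from h import *
o=ctrl.get_obs();print(o["time_s"],o["ee_pos"],o["ee_rot"],o["width"],o["contact_force"])
```

```text
5.1 [0.60039759 0.00265706 0.28591385] [ 0.6874685   0.7261924   0.00472467 -0.00305627] 0.016112373022785228 [-0.25872017  0.56091854 -0.66159557]
```

Request:
arm_command(
  rows=[
    {"delta_pos": [0,-0.01,-0.004],"twist": 0,"claw": 0.016},
    {"delta_pos": [0,-0.024,-0.009],"twist": 0,"claw": 0.016},
    {"delta_pos": [0,-0.038,-0.0137],"twist": 0,"claw": 0.016},
    {"delta_pos": [0,-0.058,-0.0155],"twist": 0,"claw": 0.016},
    {"delta_pos": [0,-0.078,-0.0136],"twist": 0,"claw": 0.016},
    {"delta_pos": [0,-0.094,-0.009],"twist": 0,"claw": 0.016},
    {"delta_pos": [0,-0.11,-0.003],"twist": 0,"claw": 0.016},
    {"delta_pos": [0,-0.122,0.005],"twist": 0,"claw": 0.016},
    {"delta_pos": [0,-0.134,0.0136],"twist": 0,"claw": 0.016},
  ],
)

```text
time_s: 6.22
ee_pos: [0.4638, -0.0044, 0.2708]
ee_rot: [0.688, 0.726, 0.003, -0.005]
contact_force: [1.1, -0.0, -0.2]
width: 0.0163
grip_force: 0.1
```

Request:
arm_command(
  rows=[
    {"delta_pos": [0,-0.01,0.01],"twist": 0,"claw": 0.016},
    {"delta_pos": [0,-0.019,0.022],"twist": 0,"claw": 0.016},
    {"delta_pos": [0,-0.025,0.034],"twist": 0,"claw": 0.016},
    {"delta_pos": [0,-0.032,0.046],"twist": 0,"claw": 0.016},
    {"delta_pos": [0,-0.032,0.046],"twist": 0,"claw": 0.016},
    {"delta_pos": [0,-0.032,0.046],"twist": 0,"claw": 0.016},
  ],
)

```text
time_s: 6.98
ee_pos: [0.4344, -0.0058, 0.2254]
ee_rot: [0.687, 0.726, 0.004, -0.004]
contact_force: [-0.1, 0.3, -1.0]
width: 0.0159
grip_force: 0.0
```

Run:
```python
from h import *
C=cam("wrist","w5");cam("scene","s5")
o=ctrl.get_obs();print(o["time_s"],o["ee_pos"],Rn.from_quat(o["ee_rot"]).as_matrix().round(3),o["width"],o["contact_force"])
```

```text
7.075 [ 0.43469906 -0.00582031  0.22562405] [[-0.055  0.998  0.001]
 [ 0.998  0.055  0.011]
 [ 0.011  0.001 -1.   ]] 0.016087958918039182 [-0.71889972  0.12271278  0.39184747]
```

View pics/s5.png

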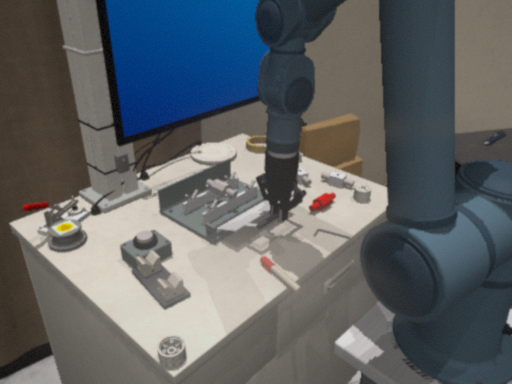

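The guard is down. I'll release, rise, and take two views of the rest.

Request:
arm_command(
  rows=[
    {"delta_pos": [0,0,0],"twist": 0,"claw": 0.04},
    {"delta_pos": [0,0,0],"twist": 0,"claw": 0.04},
    {"delta_pos": [0,0,-0.06],"twist": 0,"claw": 0.045},
    {"delta_pos": [0,0,-0.12],"twist": 0,"claw": 0.06},
    {"delta_pos": [-0.05,0.05,-0.16],"twist": 0,"claw": 0.06},
    {"delta_pos": [-0.06,0.12,-0.16],"twist": 0,"claw": 0.06},
    {"delta_pos": [-0.06,0.12,-0.16],"twist": 0,"claw": 0.06},
    {"delta_pos": [-0.06,0.12,-0.16],"twist": 0,"claw": 0.06},
  ],
)

```text
time_s: 8.07
ee_pos: [0.5585, -0.0613, 0.3842]
ee_rot: [0.688, 0.726, 0.004, -0.004]
contact_force: [-0.9, 0.4, 0.4]
width: 0.06
grip_force: 0.0
```

Run:
```python
from h import *
C=cam("wrist","w6")
```

Request:
arm_command(
  rows=[
    {"delta_pos": [0.12,0,0],"twist": 0,"claw": 0.06},
    {"delta_pos": [0.12,0,0],"twist": 0,"claw": 0.06},
    {"delta_pos": [0.12,0,0],"twist": 0,"claw": 0.06},
    {"delta_pos": [0.12,0,0],"twist": 0,"claw": 0.06},
  ],
)

```text
time_s: 8.62
ee_pos: [0.5496, 0.059, 0.3858]
ee_rot: [0.687, 0.726, 0.003, -0.004]
contact_force: [0.3, -0.3, 0.1]
width: 0.0602
grip_force: 0.0
```

Run:
```python
from h import *
C=cam("wrist","w7");A=load("w6")
print(ctrl.get_obs()["ee_pos"],ctrl.get_obs()["ee_rot"])
cv2.imwrite("pics/w67.png",np.hstack([A["im"][:,100:470],C["im"][:,100:470]])[:,:,::-1])
```

```text
[0.549959   0.05837462 0.38586007] [ 0.68762518  0.72604619  0.00358112 -0.00396482]
```

View pics/w67.png

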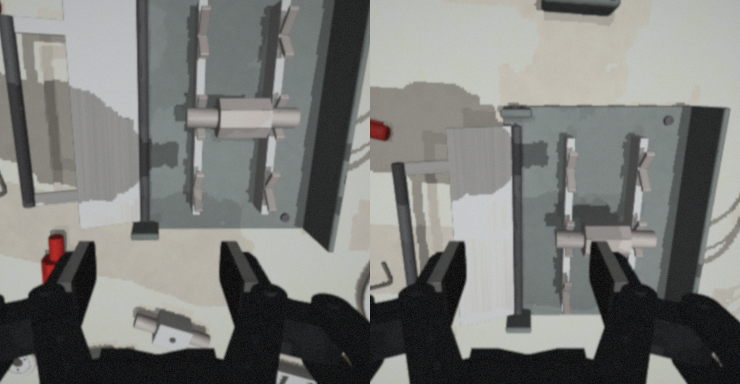

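The stacked view shows the master's pin ends at (188,118) and (300,117) in w6, and at (556,240) and (656,239) in w7. The left-slot notches are at about (572,167) and (642,167) in w7.

Run:
```python
from h import *
A=load("w6");C=load("w7")
for n,p,q in [("mF",(288,118),(286,240)),("mB",(400,117),(386,239)),("mc",(345,118),(336,240)),("s0F",(303,31),(301,167)),("s0B",(388,30),(371,167)),("plateTopRear?",(430,250),(0,0))]:
    if q==(0,0): continue
    x,e=tri([(A,*p),(C,*q)]);print(n,x.round(4),np.round(e,4),onz(A,*p,.06).round(4),onz(C,*q,.06).round(4))
```

```text
mF [ 0.5825 -0.002   0.0633] [0.0006 0.0006] [ 0.5835 -0.0022  0.06  ] [ 0.5823 -0.0036  0.06  ]
mB [0.6833 0.0042 0.0624] [0.0002 0.0002] [0.6847 0.0042 0.06  ] [0.6842 0.0032 0.06  ]
mc [0.6333 0.0007 0.0633] [0.0008 0.0008] [6.35e-01 6.00e-04 6.00e-02] [ 0.6334 -0.0007  0.06  ]
s0F [0.5915 0.0713 0.0513] [0.0002 0.0002] [0.5902 0.0697 0.06  ] [0.5904 0.0732 0.06  ]
s0B [0.6617 0.0754 0.0533] [0.0021 0.0021] [0.6615 0.0743 0.06  ] [0.657  0.0769 0.06  ]
```

Request:
arm_command(
  rows=[
    {"delta_pos": [0.18,-0.03,-0.02],"twist": -90,"claw": 0.06},
    {"delta_pos": [0.18,-0.03,-0.02],"twist": -90,"claw": 0.06},
    {"delta_pos": [0.18,-0.03,-0.02],"twist": -90,"claw": 0.06},
    {"delta_pos": [0.18,-0.03,-0.02],"twist": -90,"claw": 0.06},
    {"delta_pos": [0.18,-0.03,-0.02],"twist": -90,"claw": 0.06},
    {"delta_pos": [0.18,-0.03,-0.02],"twist": -90,"claw": 0.06},
    {"delta_pos": [0.18,-0.03,-0.02],"twist": -90,"claw": 0.06},
    {"delta_pos": [0.18,-0.03,-0.02],"twist": -90,"claw": 0.06},
    {"delta_pos": [0.18,-0.03,-0.02],"twist": -90,"claw": 0.06},
    {"delta_pos": [0.18,-0.03,-0.02],"twist": -90,"claw": 0.06},
  ],
)

```text
time_s: 9.93
ee_pos: [0.5112, 0.2354, 0.4078]
ee_rot: [-0.026, 1.0, 0.005, -0.0]
contact_force: [0.2, 0.1, -0.3]
width: 0.0599
grip_force: 0.0
```

Run:
```python
from h import *
C=cam("wrist","w8")
print(ctrl.get_obs()["ee_pos"],ctrl.get_obs()["ee_rot"])
```

```text
[0.51114831 0.23559551 0.40782282] [-2.57997383e-02  9.99652102e-01  5.48062196e-03 -1.06180861e-04]
```

Request:
arm_command(
  rows=[
    {"delta_pos": [0,-0.1,0],"twist": 0,"claw": 0.06},
    {"delta_pos": [0,-0.1,0],"twist": 0,"claw": 0.06},
    {"delta_pos": [0,-0.1,0],"twist": 0,"claw": 0.06},
    {"delta_pos": [0,-0.1,0],"twist": 0,"claw": 0.06},
  ],
)

```text
time_s: 10.48
ee_pos: [0.5164, 0.1368, 0.4068]
ee_rot: [-0.027, 1.0, 0.006, 0.0]
contact_force: [0.5, 0.3, -0.9]
width: 0.0601
grip_force: 0.0
```

Run:
```python
from h import *
C=cam("wrist","w9");A=load("w8")
print(ctrl.get_obs()["ee_pos"],ctrl.get_obs()["ee_rot"])
cv2.imwrite("pics/w89.png",np.hstack([A["im"][:,112:],C["im"][:,112:]])[:,:,::-1])
```

```text
[0.51632513 0.13728537 0.4067964 ] [-2.72795487e-02  9.99610892e-01  5.82151821e-03  1.54189150e-05]
```

View pics/w89.png

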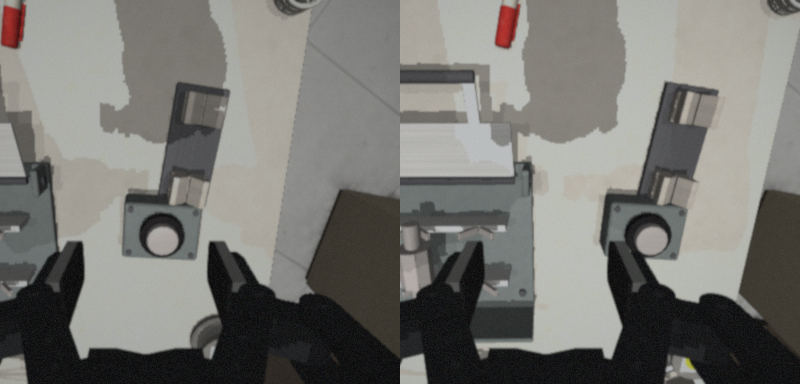

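Run:
```python
from h import *
A=load("w8");C=load("w9")
a=A["im"][75:265,232:332,::-1];c=C["im"][75:265,312:442,::-1]  
cv2.imwrite("pics/z89.png",cv2.resize(np.hstack([a,c]),None,fx=3,fy=3,interpolation=3))
```

```text
(no output)
```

View pics/z89.png

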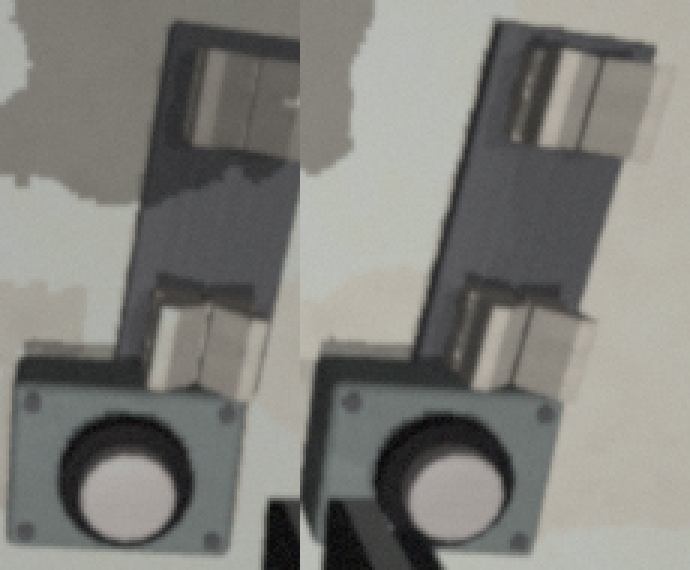

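The zoom shows the V lines as sharp creases: in w8, block 1 mid (252,104) and block 2 mid (205,346). In w9 they are at (593,104) and (521,350). The button cap is at (128,497) and (456,497).

Run:
```python
from h import *
A=load("w8");C=load("w9")
a=lambda x,y:(232+x/3,75+y/3); c=lambda x,y:(312+(x-300)/3,75+y/3)
P={}
for n,p,q,z in [("V1",(252,104),(593.5,104),.0313),("V2",(205,346.5),(521,350),.0313),("btn",(128,497),(456,497),.058),("V1t",(258,53),(605,55),.0313),("V2b",(197,388),(512,390),.0313)]:
    x,e=tri([(A,*a(*p)),(C,*c(*q))]);P[n]=x
    print(n,x.round(4),np.round(e,4),onz(A,*a(*p),z).round(4),onz(C,*c(*q),z).round(4))
d=P["V2"]-P["V1"];print(np.linalg.norm(d),np.degrees(np.arctan2(d[1],d[0])),(P["V1"]+P["V2"])/2)
d=P["V2b"]-P["V1t"];print(np.linalg.norm(d),np.degrees(np.arctan2(d[1],d[0])),(P["V1t"]+P["V2b"])/2)
print(grasp(),totool([0.634-grasp()[0],.0005-grasp()[1],0]))
```

```text
V1 [0.4487 0.2973 0.0348] [0. 0.] [0.4488 0.298  0.0313] [0.4488 0.299  0.0313]
V2 [0.5403 0.29   0.0293] [0.0007 0.0007] [0.539  0.2896 0.0313] [0.5404 0.2892 0.0313]
btn [0.589  0.2617 0.0609] [0. 0.] [0.5904 0.262  0.058 ] [0.5904 0.2629 0.058 ]
V1t [0.432  0.2973 0.0364] [0.0003 0.0003] [0.4316 0.2983 0.0313] [0.4322 0.2998 0.0313]
V2b [0.5558 0.2879 0.0326] [0.0004 0.0004] [0.5558 0.288  0.0313] [0.5567 0.2885 0.0313]
0.09207582194216882 -4.580001231392463 [0.49449377 0.29367296 0.03201744]
0.12428007520860342 -4.356459189009022 [0.49390523 0.2925939  0.03446063]
[0.51628067 0.13908947 0.25180691] [-0.10998577 -0.14479399 -0.00164685]
```

Cradle centre is (0.4945,0.293), yaw ≈ -5°. The button is at (0.590,0.262). Both heights fit the text. Now the master.

Request:
arm_command(
  rows=[
    {"delta_pos": [-0.11,-0.145,0.0],"twist": 0,"claw": 0.055},
    {"delta_pos": [-0.11,-0.145,0.0],"twist": 0,"claw": 0.055},
    {"delta_pos": [-0.11,-0.145,0.0],"twist": 0,"claw": 0.055},
    {"delta_pos": [-0.11,-0.145,0.05],"twist": 0,"claw": 0.055},
    {"delta_pos": [-0.11,-0.145,0.1],"twist": 0,"claw": 0.055},
    {"delta_pos": [-0.11,-0.145,0.1],"twist": 0,"claw": 0.055},
  ],
)

```text
time_s: 11.28
ee_pos: [0.6318, 0.0006, 0.3003]
ee_rot: [-0.028, 1.0, 0.006, -0.005]
contact_force: [-0.3, 0.4, 0.1]
width: 0.0552
grip_force: 0.0
```

Run:
```python
from h import *
C=cam("wrist","w10");g=grasp()
print(g,totool(np.array([.634,.0005,.06])-g),ctrl.get_obs()["ee_rot"])
```

```text
[0.6323504  0.00230179 0.14874131] [-0.00194835 -0.00296742  0.08870393] [-0.02804231  0.99958577  0.00599762 -0.00243661]
```

View pics/w10.png

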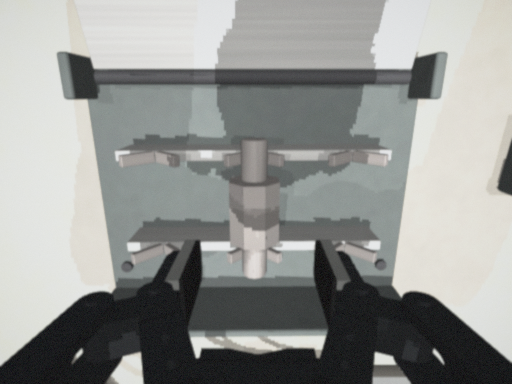

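The master body at (254,212) lies between the fingers (190 and 328) and is aligned. I'll descend and grip.

Request:
arm_command(
  rows=[
    {"delta_pos": [-0.002,-0.003,0.045],"twist": 0,"claw": 0.055},
    {"delta_pos": [-0.002,-0.003,0.088],"twist": 0,"claw": 0.055},
    {"delta_pos": [-0.002,-0.003,0.088],"twist": 0,"claw": 0.055},
    {"delta_pos": [-0.002,-0.003,0.088],"twist": 0,"claw": 0.03},
    {"delta_pos": [-0.002,-0.003,0.088],"twist": 0,"claw": 0.025},
    {"delta_pos": [-0.002,-0.003,0.088],"twist": 0,"claw": 0.025},
    {"delta_pos": [-0.002,-0.003,0.088],"twist": 0,"claw": 0.025},
  ],
  squeeze=60,
)

```text
time_s: 12.2
ee_pos: [0.6377, -0.001, 0.2212]
ee_rot: [-0.028, 1.0, 0.008, 0.003]
contact_force: [-1.1, 6.0, 2.1]
width: 0.0324
grip_force: 61.9
```

Run:
```python
from h import *
g=grasp();o=ctrl.get_obs()
print(g,o["width"],o["grip_force"],totool(np.array([.4945,.2935,.16])-g))
```

```text
[0.63851054 0.00141457 0.06624291] 0.03235263148452127 61.89850821567234 [ 0.12671207  0.30112732 -0.09005397]
```

Request:
arm_command(
  rows=[
    {"delta_pos": [0,0,0],"twist": 0,"claw": 0.025},
    {"delta_pos": [0,0,0],"twist": 0,"claw": 0.025},
    {"delta_pos": [0,0,-0.03],"twist": 0,"claw": 0.025},
    {"delta_pos": [0,0,-0.06],"twist": 0,"claw": 0.025},
    {"delta_pos": [0,0,-0.1],"twist": 0,"claw": 0.025},
    {"delta_pos": [0,0,-0.1],"twist": 0,"claw": 0.025},
    {"delta_pos": [0,0,-0.1],"twist": 0,"claw": 0.025},
  ],
)

```text
time_s: 13.08
ee_pos: [0.6364, -0.0036, 0.318]
ee_rot: [-0.027, 1.0, 0.005, 0.001]
contact_force: [0.1, 0.5, -2.9]
width: 0.0326
grip_force: 61.3
```

Run:
```python
from h import *
C=cam("wrist","w11");cam("side","d11");g=grasp();o=ctrl.get_obs()
print(g,o["width"],o["grip_force"],o["contact_force"],o["ee_rot"],totool(np.array([.4945,.2935,.16])-g))
```

```text
[ 0.63524    -0.00183688  0.16095731] 0.03262297255340957 61.30725449260353 [ 0.93426976  0.34591799 -2.92576846] [-0.02742778  0.99960656  0.00575245 -0.00116291] [0.1243275  0.30257736 0.00470651]
```

View pics/w11.png

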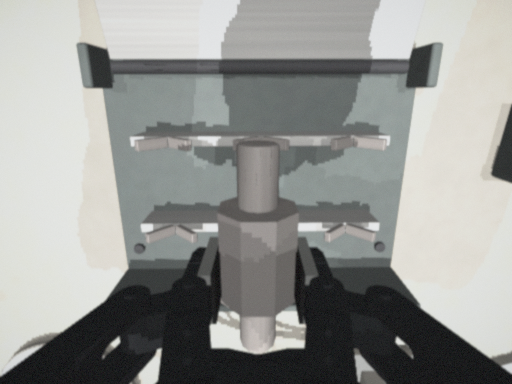

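The master is held, with its pins running from (258,143) to (258,348). I'll check the grip offset along its axis.

Run:
```python
from h import *
C=load("w11");g=grasp()
for z in (g[2]-.006,g[2]):
  for p in [(258,143),(258,348),(258,200),(258,312)]:
    print(z.round(4),p,(onz(C,*p,z)-g).round(4))
print(C["c"])
```

```text
0.155 (258, 143) [-0.0548 -0.0032 -0.006 ]
0.155 (258, 348) [ 0.0512  0.0026 -0.006 ]
0.155 (258, 200) [-0.0297 -0.0018 -0.006 ]
0.155 (258, 312) [ 0.029   0.0014 -0.006 ]
0.161 (258, 143) [-0.0557 -0.0033  0.    ]
0.161 (258, 348) [0.0455 0.0022 0.    ]
0.161 (258, 200) [-0.0318 -0.002   0.    ]
0.161 (258, 312) [0.0243 0.001  0.    ]
[ 0.56026212 -0.00779959  0.28718452]
```

Request:
arm_command(
  rows=[
    {"delta_pos": [0.03,0.06,0],"twist": 4,"claw": 0.025},
    {"delta_pos": [0.06,0.11,0],"twist": 8,"claw": 0.025},
    {"delta_pos": [0.08,0.16,0],"twist": 8,"claw": 0.025},
    {"delta_pos": [0.1,0.22,0],"twist": 8,"claw": 0.025},
    {"delta_pos": [0.121,0.27,0],"twist": 8,"claw": 0.025},
    {"delta_pos": [0.121,0.302,0.005],"twist": 8,"claw": 0.025},
    {"delta_pos": [0.121,0.302,0.035],"twist": 8,"claw": 0.025},
    {"delta_pos": [0.121,0.302,0.065],"twist": 8,"claw": 0.025},
    {"delta_pos": [0.121,0.302,0.065],"twist": 8,"claw": 0.025},
    {"delta_pos": [0.121,0.302,0.065],"twist": 8,"claw": 0.025},
  ],
)

```text
time_s: 14.42
ee_pos: [0.4989, 0.2918, 0.2557]
ee_rot: [0.043, 0.999, 0.005, -0.001]
contact_force: [0.2, -0.3, -2.1]
width: 0.0325
grip_force: 61.3
```

Run:
```python
from h import *
C=cam("wrist","w12");g=grasp();o=ctrl.get_obs()
cv2.imwrite("pics/w12c.png",C["im"][:,:,::-1])
R=Rn.from_quat(o["ee_rot"]).as_matrix()
print(g,o["width"],o["grip_force"],o["contact_force"],np.degrees(np.arctan2(R[1,0],R[0,0])),R[:,2],totool(np.array([.498,.2932,.046])-g))
```

```text
[0.49947452 0.29377197 0.10145049] 0.03256410847455955 61.30159562060726 [-0.03606688  0.82217285 -2.5794352 ] 175.12360606027724 [ 8.62857596e-04  1.17060409e-02 -9.99931110e-01] [ 0.00141306 -0.00134602  0.0554387 ]
```

View pics/w12.png

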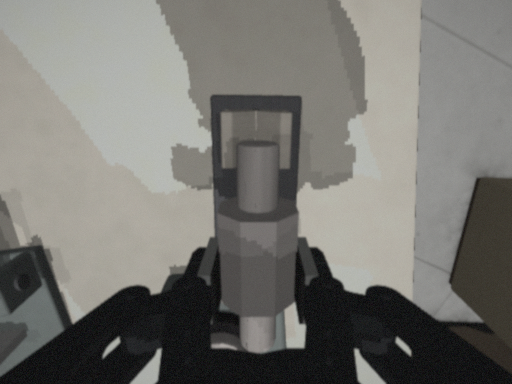

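The master is aligned with the cradle (V line at column 257, pin at 258). Lowering and releasing.

Request:
arm_command(
  rows=[
    {"delta_pos": [0.001,-0.001,0.03],"twist": 0,"claw": 0.025},
    {"delta_pos": [0.001,-0.001,0.045],"twist": 0,"claw": 0.025},
    {"delta_pos": [0.001,-0.001,0.055],"twist": 0,"claw": 0.025},
    {"delta_pos": [0.001,-0.001,0.055],"twist": 0,"claw": 0.025},
    {"delta_pos": [0.001,-0.001,0.055],"twist": 0,"claw": 0.025},
  ],
)

```text
time_s: 15.1
ee_pos: [0.4975, 0.2911, 0.2048]
ee_rot: [0.044, 0.999, 0.005, 0.0]
contact_force: [-11.4, -5.9, 25.9]
width: 0.0323
grip_force: 65.0
```

Run:
```python
from h import *
g=grasp();o=ctrl.get_obs()
print(g,o["width"],o["grip_force"],o["contact_force"])
```

```text
[0.49768846 0.29272599 0.04984457] 0.032288038033186146 64.95913603634108 [-11.41257404  -5.89186781  25.87745321]
```

Request:
arm_command(
  rows=[
    {"delta_pos": [0,0,-0.003],"twist": 0,"claw": 0.025},
    {"delta_pos": [0,0,-0.003],"twist": 0,"claw": 0.04},
    {"delta_pos": [0,0,-0.003],"twist": 0,"claw": 0.055},
    {"delta_pos": [0,0,-0.003],"twist": 0,"claw": 0.055},
    {"delta_pos": [0,0,-0.06],"twist": 0,"claw": 0.055},
    {"delta_pos": [0,0,-0.12],"twist": 0,"claw": 0.055},
    {"delta_pos": [0,0,-0.14],"twist": 0,"claw": 0.055},
    {"delta_pos": [0,0,-0.14],"twist": 0,"claw": 0.055},
  ],
)

```text
time_s: 16.1
ee_pos: [0.4987, 0.2905, 0.3424]
ee_rot: [0.042, 0.999, 0.007, 0.002]
contact_force: [1.0, 0.1, -1.0]
width: 0.0549
grip_force: 0.0
```

Run:
```python
from h import *
C=cam("wrist","w13");g=grasp()
D=cam("side","d13")
a=C["im"][60:360,130:390,::-1]
b=cv2.resize(D["im"][225:325,170:290,::-1],None,fx=3,fy=3,interpolation=3)
cv2.imwrite("pics/z13.png",np.hstack([a,b]));print(g)
```

```text
[0.49811037 0.29202743 0.18546599]
```

View pics/z13.png

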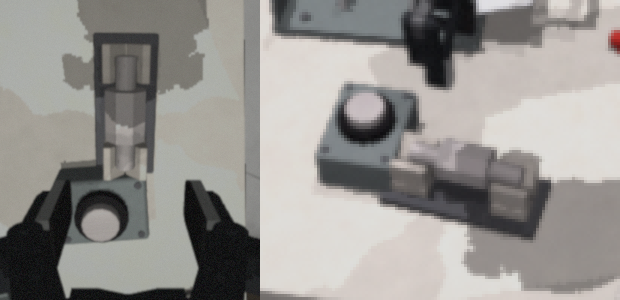

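The master is seated in the cradle. That was the last of my 14 pictures, so from here I measure by masks. First, the pivots in w1.

```bash
cat >> h.py <<'E'
def blocks(C,z=.016,dbg=False):
    """pivot blocks: whole-block blobs (grey on cream), plan centre, yaw, size on plane z"""
    im=C["im"].astype(int); out=[]
    edge=cv2.Canny(cv2.GaussianBlur(C["im"],(3,3),0),30,80)
    sat=im[:,:,0]-im[:,:,2]
    return im,edge,sat
E
python3 - <<'E'
from h import *
C=load("w1");im=C["im"].astype(int)
for n,u,v in [("Abody",232,70),("Abody2",245,90),("Apin",250,42),("Apin2",230,118),("Bbody",285,160),("Bbody2",300,180),("Bpin",288,135),("Bpin2",300,200),("tableA",210,90),("shad",235,190),("tab2",330,150),("tab3",270,100)]: print(n,im[v,u])
E
```

```text
Abody [166 170 170]
Abody2 [168 171 173]
Apin [162 160 156]
Apin2 [169 162 161]
Bbody [171 173 175]
Bbody2 [172 174 175]
Bpin [150 145 142]
Bpin2 [89 88 86]
tableA [168 171 163]
shad [121 117 111]
tab2 [156 154 146]
tab3 [170 171 162]
```

```bash
python3 - <<'E'
s=open('h.py').read(); s=s[:s.index("def blocks")]
s+='''def bodies(C,z=.032):
    im=cv2.GaussianBlur(C["im"],(5,5),0).astype(int)
    m=((im[:,:,2]-im[:,:,0]>0)&(im.min(2)>110)).astype(np.uint8)
    m=cv2.morphologyEx(m,cv2.MORPH_OPEN,np.ones((5,5)))
    cs,_=cv2.findContours(m,cv2.RETR_EXTERNAL,2); out=[]
    for c in cs:
        if cv2.contourArea(c)<200: continue
        P=np.array([onz(C,*p,z)[:2] for p in cv2.convexHull(c).reshape(-1,2).astype(float)])
        (cx,cy),(w,h),a=cv2.minAreaRect((P*1000).astype(np.float32))
        if w<h: a+=90; w,h=h,w
        a=(a+90)%180-90
        if 30<w<60 and 22<h<45: out.append((round(cx/1000,4),round(cy/1000,4),round(w,1),round(h,1),round(a,1),tuple(c.reshape(-1,2).mean(0).round())))
    return out
'''
open('h.py','w').write(s)
E
python3 - <<'E'
from h import *
for n in("w1","w2"): print(n,bodies(load(n)))
g=grasp();print(g,totool([.55-g[0],-.22-g[1],.25-g[2]]))
E
```

```text
w1 [(0.4957, -0.3321, 40.3, 28.2, 11.8, (np.float64(294.0), np.float64(169.0))), (0.5888, -0.2716, 41.7, 29.3, -16.6, (np.float64(239.0), np.float64(81.0)))]
w2 [(0.5887, -0.271, 41.8, 29.8, -16.4, (np.float64(481.0), np.float64(81.0)))]
[0.49725547 0.29163261 0.18423487] [-0.095686   -0.50461587 -0.07128801]
```

Request:
arm_command(
  rows=[
    {"delta_pos": [-0.01,-0.06,-0.06],"twist": 0,"claw": 0.07},
    {"delta_pos": [-0.03,-0.12,-0.06],"twist": 0,"claw": 0.07},
    {"delta_pos": [-0.05,-0.18,-0.06],"twist": 0,"claw": 0.07},
    {"delta_pos": [-0.07,-0.24,-0.06],"twist": 0,"claw": 0.07},
    {"delta_pos": [-0.08,-0.3,-0.06],"twist": 4,"claw": 0.07},
    {"delta_pos": [-0.1,-0.36,-0.06],"twist": 8,"claw": 0.07},
    {"delta_pos": [-0.12,-0.42,-0.06],"twist": 11.5,"claw": 0.07},
    {"delta_pos": [-0.13,-0.48,-0.06],"twist": 11.5,"claw": 0.07},
    {"delta_pos": [-0.138,-0.54,-0.05],"twist": 11.5,"claw": 0.07},
    {"delta_pos": [-0.139,-0.553,-0.02],"twist": 11.5,"claw": 0.07},
  ],
)

```text
time_s: 17.45
ee_pos: [0.5895, -0.2766, 0.3526]
ee_rot: [0.144, 0.99, 0.005, -0.001]
contact_force: [1.0, 1.1, -0.6]
width: 0.0699
grip_force: 0.0
```

Request:
arm_command(
  rows=[
    {"delta_pos": [0,0,0.03],"twist": 0,"claw": 0.07},
    {"delta_pos": [0,0,0.03],"twist": 0,"claw": 0.07},
    {"delta_pos": [0,0,0.03],"twist": 0,"claw": 0.07},
  ],
)

```text
time_s: 17.82
ee_pos: [0.5894, -0.2721, 0.3239]
ee_rot: [0.142, 0.99, 0.006, -0.001]
contact_force: [0.4, -0.4, 0.6]
width: 0.0699
grip_force: 0.0
```

```bash
cat > look.py <<'E'
from h import *
import sys
C=cam("wrist","L%d"%int(ctrl.get_obs()["time_s"]*100));g=grasp();o=ctrl.get_obs()
R=Rn.from_quat(o["ee_rot"]).as_matrix()
print(o["time_s"],"g",g.round(4),"psi",np.degrees(np.arctan2(R[1,0],R[0,0])).round(1),"w",round(o["width"],4),"gf",round(o["grip_force"],1),"F",np.round(o["contact_force"],1))
B=bodies(C);print(B)
for b in B: print(b[:2],"tool delta to z.016:",totool(np.array([b[0],b[1],.016])-g).round(4))
E
python3 look.py
```

```text
17.875 g [ 0.5899 -0.2705  0.17  ] psi 163.7 w 0.07 gf 0.0 F [ 1.  -0.5 -0.2]
[(0.4949, -0.3323, 42.0, 29.6, 13.3, (np.float64(146.0), np.float64(97.0)))]
(0.4949, -0.3323) tool delta to z.016: [ 0.0734 -0.0876  0.1532]
```

Run:
```python
from h import *
C=load("L1782") if __import__("os").path.exists("pics/L1782.npz") else load("L1783")
p=proj(C,[.5888,-.2714,.032]);print(p)
im=cv2.GaussianBlur(C["im"],(5,5),0).astype(int)
u,v=map(int,p)
for dv in range(-60,61,20): print([tuple(int(k) for k in im[v+dv,u+du]) for du in (-80,-60,-40,-20,0,20,40,60,80)])
```

```text
(np.float64(254.65208447833103), np.float64(186.2429438549519))
[(101, 98, 96), (92, 90, 86), (96, 94, 89), (97, 95, 90), (81, 79, 76), (115, 112, 106), (115, 112, 106), (114, 112, 105), (160, 162, 158)]
[(102, 100, 97), (84, 82, 78), (96, 94, 89), (96, 94, 89), (102, 99, 97), (115, 113, 106), (114, 111, 105), (115, 112, 106), (161, 160, 152)]
[(151, 148, 140), (151, 147, 139), (152, 148, 140), (146, 142, 135), (127, 126, 124), (144, 143, 135), (161, 157, 148), (160, 157, 148), (160, 157, 147)]
[(152, 149, 140), (153, 150, 141), (152, 148, 140), (155, 154, 147), (73, 73, 75), (149, 147, 140), (160, 157, 148), (159, 156, 147), (160, 157, 149)]
[(153, 150, 142), (154, 151, 142), (153, 150, 141), (153, 149, 140), (161, 163, 164), (146, 143, 136), (160, 162, 159), (161, 163, 159), (161, 158, 149)]
[(151, 148, 140), (152, 150, 141), (151, 148, 140), (150, 146, 139), (137, 133, 130), (156, 153, 145), (161, 163, 157), (161, 164, 157), (160, 163, 159)]
[(50, 50, 50), (152, 149, 141), (154, 151, 142), (151, 148, 140), (160, 162, 155), (160, 163, 157), (160, 163, 156), (160, 162, 158), (35, 34, 34)]
```

```bash
ls pics | grep L
python3 - <<'E'
from h import *,glob if False else *
E
python3 - <<'E'
from h import *
import glob
C=load(sorted(glob.glob("pics/L*.npz"))[-1].split("/")[1][:-4])
im=cv2.GaussianBlur(C["im"],(3,3),0).astype(int)
print("col",[(v,int(im[v,254,1]),int(im[v,254,2]-im[v,254,0])) for v in range(100,250,4)])
for v in (150,160,175,185,195): print("row",v,[(u,int(im[v,u,1]),int(im[v,u,2]-im[v,u,0])) for u in range(206,310,4)])
E
```

```text
L1782.npz
L1782.png
col [(100, 114, -10), (104, 115, -9), (108, 115, -9), (112, 114, -10), (116, 115, -9), (120, 113, -8), (124, 90, -6), (128, 95, -5), (132, 101, -5), (136, 103, -6), (140, 101, -5), (144, 100, -5), (148, 100, -5), (152, 100, -5), (156, 97, -4), (160, 82, -3), (164, 125, -3), (168, 127, -2), (172, 125, -3), (176, 117, -2), (180, 112, -2), (184, 73, 2), (188, 75, 3), (192, 151, 3), (196, 162, 4), (200, 164, 2), (204, 164, 3), (208, 158, 2), (212, 136, -8), (216, 136, -8), (220, 134, -7), (224, 135, -8), (228, 134, -7), (232, 132, -8), (236, 152, -7), (240, 163, -6), (244, 162, -6), (248, 163, -6)]
row 150 [(206, 95, -7), (210, 94, -7), (214, 95, -8), (218, 94, -8), (222, 94, -8), (226, 95, -8), (230, 93, -7), (234, 95, -8), (238, 104, -8), (242, 111, -9), (246, 76, -4), (250, 96, -4), (254, 100, -5), (258, 94, -4), (262, 78, -5), (266, 98, -8), (270, 106, -8), (274, 114, -8), (278, 115, -9), (282, 111, -7), (286, 113, -9), (290, 113, -8), (294, 111, -10), (298, 111, -10), (302, 111, -8), (306, 112, -9)]
row 160 [(206, 149, -12), (210, 145, -12), (214, 118, -10), (218
[... 1068 characters left out ...]
 3), (274, 145, -11), (278, 156, -11), (282, 156, -11), (286, 159, -9), (290, 159, -10), (294, 156, -12), (298, 157, -13), (302, 157, -12), (306, 155, -11)]
row 195 [(206, 149, -13), (210, 151, -12), (214, 150, -12), (218, 151, -12), (222, 147, -12), (226, 149, -12), (230, 148, -11), (234, 148, -12), (238, 158, 2), (242, 163, 3), (246, 163, 4), (250, 163, 4), (254, 162, 3), (258, 164, 3), (262, 163, 3), (266, 163, 3), (270, 162, 3), (274, 137, -9), (278, 150, -12), (282, 158, -6), (286, 156, -8), (290, 158, -10), (294, 158, -12), (298, 158, -11), (302, 157, -12), (306, 158, -11)]  File "<stdin>", line 1
    from h import *,glob if False else *
                   ^
SyntaxError: invalid syntax
```

Pivot A is where it was measured (hole at pixel (254,186) against a predicted (254.7,186.2)). Gripping it.

Request:
arm_command(
  rows=[
    {"delta_pos": [0.001,-0.003,0.06],"twist": 0,"claw": 0.06},
    {"delta_pos": [0.001,-0.003,0.11],"twist": 0,"claw": 0.06},
    {"delta_pos": [0.001,-0.003,0.145],"twist": 0,"claw": 0.06},
    {"delta_pos": [0.001,-0.003,0.145],"twist": 0,"claw": 0.06},
    {"delta_pos": [0.001,-0.003,0.145],"twist": 0,"claw": 0.06},
    {"delta_pos": [0.001,-0.003,0.145],"twist": 0,"claw": 0.025},
    {"delta_pos": [0.001,-0.003,0.145],"twist": 0,"claw": 0.025},
    {"delta_pos": [0.001,-0.003,0.145],"twist": 0,"claw": 0.025},
    {"delta_pos": [0.001,-0.003,0.145],"twist": 0,"claw": 0.025},
  ],
)

```text
time_s: 19.0
ee_pos: [0.5888, -0.2741, 0.1818]
ee_rot: [0.142, 0.99, 0.005, 0.001]
contact_force: [-0.1, 0.1, 7.0]
width: 0.031
grip_force: 61.1
```

```bash
cat > st.py <<'E'
from h import *
import sys
g=grasp();o=ctrl.get_obs();R=Rn.from_quat(o["ee_rot"]).as_matrix()
print(o["time_s"],"g",g.round(4),"psi",np.degrees(np.arctan2(R[1,0],R[0,0])).round(1),"w",round(o["width"],4),"gf",round(o["grip_force"],1),"F",np.round(o["contact_force"],1))
if len(sys.argv)>3: print("tool delta",totool(np.array([float(a) for a in sys.argv[1:4]])-g).round(4))
E
python3 st.py .635 -.069 .15
```

```text
19.0 g [ 0.5895 -0.2727  0.0268] psi 163.7 w 0.031 gf 61.1 F [-0.1  0.1  7. ]
tool delta [ 0.0135  0.2095 -0.1212]
```

Request:
arm_command(
  rows=[
    {"delta_pos": [0,0,-0.05],"twist": 0,"claw": 0.025},
    {"delta_pos": [0,0,-0.1],"twist": 0,"claw": 0.025},
    {"delta_pos": [0.0,0.04,-0.122],"twist": -4,"claw": 0.025},
    {"delta_pos": [0.005,0.1,-0.122],"twist": -12,"claw": 0.025},
    {"delta_pos": [0.01,0.15,-0.122],"twist": -19.3,"claw": 0.025},
    {"delta_pos": [0.013,0.209,-0.121],"twist": -19.3,"claw": 0.025},
    {"delta_pos": [0.013,0.209,-0.121],"twist": -19.3,"claw": 0.025},
    {"delta_pos": [0.013,0.209,-0.121],"twist": -19.3,"claw": 0.025},
    {"delta_pos": [0.013,0.209,-0.121],"twist": -19.3,"claw": 0.025},
  ],
)

```text
time_s: 20.12
ee_pos: [0.6338, -0.0721, 0.3024]
ee_rot: [-0.025, 1.0, 0.005, -0.0]
contact_force: [0.8, 0.3, -2.4]
width: 0.0309
grip_force: 60.4
```

```bash
python3 st.py .635 -.0696 .069
python3 - <<'E'
from h import *
C=cam("wrist","w20");
for z in (.14,.15):
  g=grasp()
im=cv2.GaussianBlur(C["im"],(3,3),0).astype(int)
print([(v,int(im[v,258,1]),int(im[v,258,2]-im[v,258,0])) for v in range(100,360,5)])
E
```

```text
20.125 g [ 0.6337 -0.0704  0.1474] psi -177.2 w 0.0309 gf 60.4 F [ 0.8  0.3 -2.4]
tool delta [-0.0013 -0.0001  0.0784]
[(100, 102, 4), (105, 103, 5), (110, 103, 4), (115, 103, 4), (120, 104, 4), (125, 104, 5), (130, 104, 4), (135, 104, 5), (140, 105, 2), (145, 96, -1), (150, 119, -5), (155, 80, -4), (160, 122, -7), (165, 138, -8), (170, 138, -8), (175, 137, -8), (180, 137, -7), (185, 134, -6), (190, 134, -7), (195, 135, -7), (200, 134, -8), (205, 134, -8), (210, 135, -8), (215, 134, -7), (220, 129, -6), (225, 98, -2), (230, 138, -2), (235, 165, -2), (240, 140, -1), (245, 141, -2), (250, 141, -2), (255, 126, -2), (260, 124, -2), (265, 123, -3), (270, 64, 0), (275, 53, 2), (280, 52, 1), (285, 76, -1), (290, 124, -2), (295, 124, -2), (300, 123, -2), (305, 124, -3), (310, 123, -2), (315, 123, -3), (320, 163, -9), (325, 162, -9), (330, 173, -9), (335, 173, -10), (340, 175, -10), (345, 189, -9), (350, 189, -11), (355, 47, 2)]
```

Request:
arm_command(
  rows=[
    {"delta_pos": [-0.0013,0,0.03],"twist": 0.3,"claw": 0.025},
    {"delta_pos": [-0.0013,0,0.05],"twist": 0.3,"claw": 0.025},
    {"delta_pos": [-0.0013,0,0.065],"twist": 0.3,"claw": 0.025},
    {"delta_pos": [-0.0013,0,0.075],"twist": 0.3,"claw": 0.025},
    {"delta_pos": [-0.0013,0,0.076],"twist": 0.3,"claw": 0.025},
    {"delta_pos": [-0.0013,0,0.076],"twist": 0.3,"claw": 0.025},
  ],
)

```text
time_s: 20.92
ee_pos: [0.6356, -0.0699, 0.227]
ee_rot: [-0.023, 1.0, 0.006, 0.0]
contact_force: [0.0, -0.1, -1.1]
width: 0.0312
grip_force: 60.4
```

```bash
python3 st.py
```

```text
20.925 g [ 0.6357 -0.0682  0.072 ] psi -177.4 w 0.0312 gf 60.4 F [ 0.  -0.1 -1.1]
```

Request:
arm_command(
  rows=[
    {"delta_pos": [0,0,0.001],"twist": 0,"claw": 0.025},
    {"delta_pos": [0,0,0.001],"twist": 0,"claw": 0.05},
    {"delta_pos": [0,0,0.001],"twist": 0,"claw": 0.05},
    {"delta_pos": [0,0,0.001],"twist": 0,"claw": 0.05},
    {"delta_pos": [0,0,-0.06],"twist": 0,"claw": 0.05},
    {"delta_pos": [0,0,-0.12],"twist": 0,"claw": 0.06},
    {"delta_pos": [0,0,-0.14],"twist": 0,"claw": 0.07},
    {"delta_pos": [0,0,-0.14],"twist": 0,"claw": 0.07},
    {"delta_pos": [0,0,-0.14],"twist": 0,"claw": 0.07},
  ],
)

```text
time_s: 22.05
ee_pos: [0.6349, -0.0713, 0.3648]
ee_rot: [-0.023, 1.0, 0.006, -0.001]
contact_force: [-0.7, -0.6, -0.7]
width: 0.07
grip_force: 0.0
```

```bash
cat > hole.py <<'E'
from h import *
def hole(C,X,r=45):
    "dark disc nearest the projection of X; returns plan point on X's height"
    u,v=proj(C,X);g=cv2.cvtColor(C["im"],cv2.COLOR_RGB2GRAY);H,W=g.shape
    m=(cv2.GaussianBlur(g,(3,3),0)<95).astype(np.uint8)
    n,_,st,ce=cv2.connectedComponentsWithStats(m);best=[]
    for i in range(1,n):
        a=st[i,4];w,h=st[i,2:4]
        d=np.hypot(ce[i][0]-u,ce[i][1]-v)
        if 8<a<400 and max(w,h)<1.8*min(w,h) and d<r: best.append((round(d,1),int(a),ce[i].round(1),onz(C,*ce[i],X[2]).round(4)))
    return (u,v),sorted(best,key=lambda b:b[0])[:4]
E
python3 - <<'E'
from hole import *
C=cam("wrist","w21");p,b=hole(C,[.6357,-.0682,.076]);print(p);[print(*x) for x in b]
u,v=map(int,p);im=cv2.GaussianBlur(C["im"],(3,3),0).astype(int)
print("row",[(x,int(im[v+20,x,1]),int(im[v+20,x,2]-im[v+20,x,0])) for x in range(u-50,u+51,4)])
print("col",[(y,int(im[y,u+8,1]),int(im[y,u+8,2]-im[y,u+8,0])) for y in range(v-90,v+91,5)])
E
python3 st.py .4955 -.332 .17
```

```text
(np.float64(257.4827183689992), np.float64(188.52903009894428))
28.8 88 [232.7 203.3] [ 0.6498 -0.089   0.076 ]
29.0 11 [245.  214.7] [ 0.66  -0.078  0.076]
row [(207, 123, 5), (211, 122, 5), (215, 122, 4), (219, 124, 5), (223, 124, 6), (227, 102, 2), (231, 84, -2), (235, 86, -1), (239, 182, -3), (243, 201, -1), (247, 200, -2), (251, 200, -2), (255, 202, -2), (259, 202, 0), (263, 201, 3), (267, 201, -1), (271, 200, 2), (275, 95, -2), (279, 88, -2), (283, 93, -2), (287, 93, 0), (291, 94, -2), (295, 97, -2), (299, 98, -1), (303, 100, -1), (307, 99, -1)]
col [(98, 96, 3), (103, 94, 3), (108, 95, 3), (113, 97, 2), (118, 96, 3), (123, 96, 3), (128, 90, -3), (133, 91, -4), (138, 92, -4), (143, 91, -5), (148, 88, -4), (153, 86, -3), (158, 86, -3), (163, 131, -3), (168, 160, -2), (173, 159, -2), (178, 159, -4), (183, 159, -3), (188, 197, 4), (193, 203, 4), (198, 202, 3), (203, 203, 2), (208, 201, 0), (213, 111, -5), (218, 115, -6), (223, 120, -6), (228, 119, -4), (233, 123, -4), (238, 138, 6), (243, 112, 5), (248, 93, 3), (253, 54, 2), (258, 52, 2), (263, 54, 3), (268, 54, 2), (273, 54, 2), (278, 60, 2)]
22.1 g [ 0.6342 -0.0694  0.2093] psi -177.4 w 0.0699 gf 0.0 F [ 0.6  0.4 -0.4]
tool delta [ 0.1505 -0.2564  0.0366]
```

A is seated (body centred at pixel (255,186), the predicted place). Next, pivot B.

Request:
arm_command(
  rows=[
    {"delta_pos": [0.03,-0.05,0],"twist": 0,"claw": 0.07},
    {"delta_pos": [0.06,-0.1,0],"twist": -5,"claw": 0.07},
    {"delta_pos": [0.09,-0.15,0],"twist": -9.9,"claw": 0.07},
    {"delta_pos": [0.12,-0.2,0.01],"twist": -9.9,"claw": 0.07},
    {"delta_pos": [0.151,-0.256,0.037],"twist": -9.9,"claw": 0.07},
    {"delta_pos": [0.151,-0.256,0.037],"twist": -9.9,"claw": 0.07},
    {"delta_pos": [0.151,-0.256,0.037],"twist": -9.9,"claw": 0.07},
  ],
)

```text
time_s: 22.98
ee_pos: [0.4957, -0.3334, 0.3249]
ee_rot: [-0.109, 0.994, 0.007, -0.001]
contact_force: [0.4, 0.3, -0.1]
width: 0.0701
grip_force: 0.0
```

```bash
python3 look.py
python3 - <<'E'
from hole import *
import glob
C=load(max(glob.glob("pics/L*.npz"),key=lambda s:int(s[6:-4]))[5:-4])
p,b=hole(C,[.4955,-.332,.032]);print(p);[print(*x) for x in b]
E
```

```text
23.025 g [ 0.4962 -0.3308  0.1707] psi -167.4 w 0.07 gf 0.0 F [-0.6 -0.4 -0.8]
[(0.6721, -0.3595, 36.8, 28.3, 30.5, (np.float64(188.0), np.float64(346.0)))]
(0.6721, -0.3595) tool delta to z.016: [-0.1653 -0.0682  0.1541]
(np.float64(254.78978184541526), np.float64(185.5643091388459))
1.1 49 [254.5 184.5] [ 0.4946 -0.3324  0.032 ]
```

Request:
arm_command(
  rows=[
    {"delta_pos": [0.0015,-0.003,0.06],"twist": 0,"claw": 0.06},
    {"delta_pos": [0.0015,-0.003,0.11],"twist": 0,"claw": 0.06},
    {"delta_pos": [0.0015,-0.003,0.144],"twist": 0,"claw": 0.06},
    {"delta_pos": [0.0015,-0.003,0.144],"twist": 0,"claw": 0.06},
    {"delta_pos": [0.0015,-0.003,0.144],"twist": 0,"claw": 0.06},
    {"delta_pos": [0.0015,-0.003,0.144],"twist": 0,"claw": 0.025},
    {"delta_pos": [0.0015,-0.003,0.144],"twist": 0,"claw": 0.025},
    {"delta_pos": [0.0015,-0.003,0.144],"twist": 0,"claw": 0.025},
    {"delta_pos": [0.0015,-0.003,0.144],"twist": 0,"claw": 0.025},
  ],
)

```text
time_s: 24.15
ee_pos: [0.4964, -0.3359, 0.1847]
ee_rot: [-0.109, 0.994, 0.004, 0.002]
contact_force: [-0.3, 2.8, 6.6]
width: 0.0309
grip_force: 61.1
```

```bash
python3 st.py .632 .0005 .15
```

```text
24.15 g [ 0.4969 -0.3344  0.0297] psi -167.5 w 0.0309 gf 61.1 F [-0.3  2.8  6.6]
tool delta [-0.2052  0.2986 -0.1167]
```

Request:
arm_command(
  rows=[
    {"delta_pos": [0,0,-0.06],"twist": 0,"claw": 0.025},
    {"delta_pos": [0,0,-0.117],"twist": 0,"claw": 0.025},
    {"delta_pos": [-0.03,0.045,-0.12],"twist": 0,"claw": 0.025},
    {"delta_pos": [-0.06,0.09,-0.12],"twist": 4,"claw": 0.025},
    {"delta_pos": [-0.09,0.135,-0.12],"twist": 9.5,"claw": 0.025},
    {"delta_pos": [-0.12,0.18,-0.12],"twist": 9.5,"claw": 0.025},
    {"delta_pos": [-0.15,0.225,-0.12],"twist": 9.5,"claw": 0.025},
    {"delta_pos": [-0.18,0.265,-0.12],"twist": 9.5,"claw": 0.025},
    {"delta_pos": [-0.207,0.298,-0.117],"twist": 9.5,"claw": 0.025},
    {"delta_pos": [-0.207,0.298,-0.117],"twist": 9.5,"claw": 0.025},
  ],
)

```text
time_s: 25.4
ee_pos: [0.6335, 0.0021, 0.3031]
ee_rot: [-0.029, 1.0, 0.006, 0.0]
contact_force: [-0.6, -0.1, -1.7]
width: 0.0306
grip_force: 60.4
```

Request:
arm_command(
  rows=[
    {"delta_pos": [0,0,0],"twist": 0,"claw": 0.025},
    {"delta_pos": [0,0,0],"twist": 0,"claw": 0.025},
  ],
)

```text
time_s: 25.65
ee_pos: [0.6324, -0.0019, 0.3033]
ee_rot: [-0.026, 1.0, 0.005, -0.0]
contact_force: [-0.9, -1.0, -1.6]
width: 0.0307
grip_force: 60.4
```

```bash
python3 st.py .634 .0005 .0725
python3 - <<'E'
from h import *
C=cam("wrist","w22")
im=cv2.GaussianBlur(C["im"],(3,3),0).astype(int)
print([(v,int(im[v,258,1]),int(im[v,258,2]-im[v,258,0])) for v in range(130,360,5)])
E
```

```text
25.65 g [ 6.323e-01 -2.000e-04  1.483e-01] psi -177.1 w 0.0307 gf 60.4 F [-0.9 -1.  -1.6]
tool delta [-0.0017 -0.0002  0.0758]
[(130, 111, 4), (135, 111, 5), (140, 106, 0), (145, 128, -4), (150, 99, -3), (155, 97, -5), (160, 153, -8), (165, 153, -8), (170, 152, -9), (175, 151, -9), (180, 151, -8), (185, 149, -7), (190, 149, -8), (195, 147, -9), (200, 149, -9), (205, 148, -9), (210, 148, -8), (215, 147, -8), (220, 110, -3), (225, 132, -2), (230, 181, -3), (235, 161, -2), (240, 155, -2), (245, 154, -3), (250, 154, -3), (255, 137, -3), (260, 137, -2), (265, 81, 0), (270, 57, 1), (275, 57, 2), (280, 82, 0), (285, 137, -2), (290, 136, -3), (295, 136, -3), (300, 137, -3), (305, 136, -2), (310, 148, -3), (315, 179, -10), (320, 189, -11), (325, 192, -11), (330, 190, -10), (335, 194, -10), (340, 212, -9), (345, 210, -10), (350, 216, -11), (355, 53, -2)]
```

Request:
arm_command(
  rows=[
    {"delta_pos": [-0.0015,0,0.03],"twist": 0,"claw": 0.025},
    {"delta_pos": [-0.0015,0,0.05],"twist": 0,"claw": 0.025},
    {"delta_pos": [-0.0015,0,0.065],"twist": 0,"claw": 0.025},
    {"delta_pos": [-0.0015,0,0.074],"twist": 0,"claw": 0.025},
    {"delta_pos": [-0.0015,0,0.075],"twist": 0,"claw": 0.025},
    {"delta_pos": [-0.0015,0,0.075],"twist": 0,"claw": 0.025},
  ],
)

```text
time_s: 26.45
ee_pos: [0.6341, -0.0001, 0.2287]
ee_rot: [-0.026, 1.0, 0.005, -0.0]
contact_force: [-3.3, -2.5, 1.3]
width: 0.031
grip_force: 60.9
```

```bash
python3 st.py
```

```text
26.45 g [0.634  0.0015 0.0737] psi -177.0 w 0.031 gf 60.9 F [-3.3 -2.5  1.3]
```

Contact is made, so I'll release and look.

Request:
arm_command(
  rows=[
    {"delta_pos": [0,0,0.001],"twist": 0,"claw": 0.025},
    {"delta_pos": [0,0,0.001],"twist": 0,"claw": 0.05},
    {"delta_pos": [0,0,0.001],"twist": 0,"claw": 0.05},
    {"delta_pos": [0,0,0.001],"twist": 0,"claw": 0.05},
    {"delta_pos": [0,0,-0.06],"twist": 0,"claw": 0.05},
    {"delta_pos": [0,0,-0.12],"twist": 0,"claw": 0.05},
    {"delta_pos": [0,0,-0.15],"twist": 0,"claw": 0.05},
    {"delta_pos": [0,0,-0.15],"twist": 0,"claw": 0.05},
    {"delta_pos": [0,0,-0.15],"twist": 0,"claw": 0.05},
  ],
)

```text
time_s: 27.58
ee_pos: [0.6341, -0.0014, 0.3768]
ee_rot: [-0.027, 1.0, 0.006, -0.001]
contact_force: [0.3, -0.2, -1.3]
width: 0.0499
grip_force: 0.0
```

```bash
cat > seg.py <<'E'
from h import *
def bright(C,X,half=70):
    u,v=map(int,proj(C,X));im=cv2.GaussianBlur(C["im"],(3,3),0)
    g=cv2.cvtColor(im,cv2.COLOR_RGB2GRAY);m=np.zeros_like(g)
    s=(slice(max(v-half,0),v+half),slice(max(u-half,0),u+half));m[s]=(g[s]>145)
    m=cv2.morphologyEx(m,cv2.MORPH_OPEN,np.ones((9,9)))
    n,l,st,ce=cv2.connectedComponentsWithStats(m)
    return (u,v),[(st[i].tolist(),onz(C,st[i,0]+st[i,2]/2,st[i,1]+st[i,3]/2,X[2]).round(4)) for i in range(1,n) if st[i,4]>300]
E
python3 st.py
python3 - <<'E'
from seg import *
C=cam("wrist","w23b")
for X in ([.634,.001,.076],[.636,-.069,.076]): print(bright(C,X))
im=cv2.GaussianBlur(C["im"],(3,3),0).astype(int)
u,v=map(int,proj(C,[.634,.001,.076]))
print("row",[(x,int(im[v+15,x,1])) for x in range(u-130,u+60,4)])
print("col",[(y,int(im[y,u+8,1])) for y in range(v-90,v+91,4)])
W=cam("scene","s23");V=cam("side","d23")
S=load("d13")
for n,u,v in (("A",247,157),("B",277,150)):
    print(n,V["im"][v-6:v+7:6,u-8:u+9:8].reshape(-1,3).tolist())
E
```

```text
27.575 g [6.338e-01 3.000e-04 2.218e-01] psi -177.0 w 0.0499 gf 0.0 F [ 0.3 -0.2 -1.3]
((256, 183), [([239, 159, 36, 72, 1860], array([0.6448, 0.0018, 0.076 ]))])
((177, 181), [([107, 111, 38, 140, 4363], array([ 0.6375, -0.114 ,  0.076 ])), ([170, 124, 12, 29, 333], array([ 0.5979, -0.0693,  0.076 ])), ([157, 157, 38, 71, 1874], array([ 0.646 , -0.0704,  0.076 ]))])
row [(126, 192), (130, 192), (134, 191), (138, 186), (142, 124), (146, 125), (150, 124), (154, 124), (158, 127), (162, 191), (166, 209), (170, 209), (174, 210), (178, 209), (182, 210), (186, 210), (190, 211), (194, 186), (198, 78), (202, 86), (206, 85), (210, 88), (214, 89), (218, 88), (222, 88), (226, 88), (230, 89), (234, 89), (238, 100), (242, 209), (246, 209), (250, 210), (254, 210), (258, 210), (262, 210), (266, 209), (270, 209), (274, 143), (278, 88), (282, 89), (286, 90), (290, 90), (294, 88), (298, 87), (302, 88), (306, 89), (310, 87), (314, 88)]
col [(93, 98), (97, 97), (101, 97), (105, 97), (109, 97), (113, 97), (117, 97), (121, 94), (125, 102), (129, 105), (133, 105), (137, 103), (141, 102), (145, 100), (149, 99), (153, 97), (157, 112), (161, 166), (165, 168), (169, 166), (173, 167), (177, 167), (181, 207), (185, 209), (189, 210), (193, 209), (197, 209), (201, 210), (205, 156), (209, 120), (213, 121), (217, 132), (221, 132), (225, 132), (229, 140), (233, 141), (237, 106), (241, 95), (245, 60), (249, 56), (253, 55), (257, 56), (261, 56), (265, 56), (269, 74), (273, 142)]
A [[210, 202, 197], [212, 204, 199], [214, 206, 201], [209, 200, 195], [215, 207, 201], [212, 203, 199], [213, 205, 200], [215, 207, 202], [214, 206, 201]]
B [[210, 203, 197], [209, 200, 194], [207, 199, 193], [213, 205, 200], [211, 203, 197], [212, 204, 198], [211, 203, 198], [211, 203, 198], [212, 204, 199]]
```

Both blocks lie at equal height in slots 1 and 2, and their old places are empty. Now to shut the guard.

Request:
arm_command(
  rows=[
    {"delta_pos": [0.05,0,0],"twist": 10,"claw": 0.045},
    {"delta_pos": [0.1,0.003,0],"twist": 20,"claw": 0.045},
    {"delta_pos": [0.15,0.006,0],"twist": 30,"claw": 0.045},
    {"delta_pos": [0.199,0.006,0],"twist": 40,"claw": 0.045},
    {"delta_pos": [0.199,0.006,0],"twist": 50,"claw": 0.045},
    {"delta_pos": [0.199,0.006,0],"twist": 60,"claw": 0.045},
    {"delta_pos": [0.199,0.006,0],"twist": 70,"claw": 0.045},
    {"delta_pos": [0.199,0.006,0],"twist": 80,"claw": 0.045},
    {"delta_pos": [0.199,0.006,0],"twist": 90,"claw": 0.045},
    {"delta_pos": [0.199,0.006,0],"twist": 90,"claw": 0.045},
  ],
)

```text
time_s: 28.98
ee_pos: [0.4349, -0.006, 0.3772]
ee_rot: [0.687, 0.726, 0.003, -0.005]
contact_force: [-0.1, -0.3, 0.7]
width: 0.0449
grip_force: 0.0
```

Request:
arm_command(
  rows=[
    {"delta_pos": [0,0,0],"twist": 0,"claw": 0.045},
    {"delta_pos": [0,0,0],"twist": 0,"claw": 0.045},
  ],
)

```text
time_s: 29.22
ee_pos: [0.4352, -0.0061, 0.3779]
ee_rot: [0.688, 0.726, 0.004, -0.004]
contact_force: [0.3, 0.7, -0.6]
width: 0.0449
grip_force: 0.0
```

```bash
python3 st.py .434 -.006 .07
python3 - <<'E'
from h import *
C=cam("wrist","w30");p=proj(C,[.434,-.006,.069]);print(p)
g=cv2.cvtColor(cv2.GaussianBlur(C["im"],(3,3),0),cv2.COLOR_RGB2GRAY)
print(C["im"].shape)
for v in (90,130,170,210): print(v,[(u,int(g[v,u])) for u in range(200,320,3)])
m=g[60:220,200:320]
for v in (90,210):
    r=g[v,200:320]; i=np.where(r<80)[0]+200; print(v,i.min() if len(i) else None,i.max() if len(i) else None, onz(C,i.mean(),v,.069) if len(i) else None)
E
```

```text
29.225 g [ 0.4351 -0.0043  0.223 ] psi 93.1 w 0.0449 gf 0.0 F [ 0.3  0.7 -0.6]
tool delta [-0.0033 -0.0012  0.1529]
(np.float64(256.0004057931475), np.float64(183.8170722586054))
(384, 512, 3)
90 [(200, 200), (203, 200), (206, 200), (209, 200), (212, 200), (215, 201), (218, 200), (221, 200), (224, 201), (227, 200), (230, 196), (233, 196), (236, 196), (239, 195), (242, 195), (245, 194), (248, 195), (251, 195), (254, 196), (257, 195), (260, 196), (263, 197), (266, 196), (269, 196), (272, 196), (275, 195), (278, 194), (281, 195), (284, 194), (287, 190), (290, 133), (293, 128), (296, 127), (299, 125), (302, 107), (305, 180), (308, 201), (311, 200), (314, 201), (317, 200)]
130 [(200, 141), (203, 142), (206, 140), (209, 141), (212, 140), (215, 141), (218, 142), (221, 142), (224, 141), (227, 140), (230, 140), (233, 140), (236, 158), (239, 191), (242, 152), (245, 142), (248, 120), (251, 68), (254, 79), (257, 85), (260, 76), (263, 150), (266, 174), (269, 193), (272, 202), (275, 201), (278, 201), (281, 203), (284, 202), (287, 183), (290, 143), (293, 141), (296, 139), (299, 130), (302, 141), (3
[... 387 characters left out ...]
, 202), (284, 200), (287, 152), (290, 139), (293, 140), (296, 138), (299, 120), (302, 188), (305, 203), (308, 203), (311, 204), (314, 203), (317, 204)]
210 [(200, 201), (203, 202), (206, 202), (209, 202), (212, 202), (215, 202), (218, 202), (221, 201), (224, 196), (227, 184), (230, 186), (233, 188), (236, 187), (239, 187), (242, 167), (245, 120), (248, 115), (251, 68), (254, 78), (257, 81), (260, 74), (263, 153), (266, 174), (269, 179), (272, 187), (275, 186), (278, 188), (281, 189), (284, 167), (287, 119), (290, 120), (293, 120), (296, 118), (299, 139), (302, 201), (305, 200), (308, 202), (311, 201), (314, 200), (317, 198)]
90 None None None
210 250 260 [ 0.43404582 -0.03144486  0.069     ]
```

The bar is at columns 250–262, as predicted. Hook it and swing it shut.

Request:
arm_command(
  rows=[
    {"delta_pos": [-0.003,-0.001,0.06],"twist": 0,"claw": 0.045},
    {"delta_pos": [-0.003,-0.001,0.11],"twist": 0,"claw": 0.045},
    {"delta_pos": [-0.003,-0.001,0.15],"twist": 0,"claw": 0.045},
    {"delta_pos": [-0.003,-0.001,0.154],"twist": 0,"claw": 0.045},
    {"delta_pos": [-0.003,-0.001,0.154],"twist": 0,"claw": 0.045},
    {"delta_pos": [-0.003,-0.001,0.154],"twist": 0,"claw": 0.016},
    {"delta_pos": [-0.003,-0.001,0.154],"twist": 0,"claw": 0.016},
    {"delta_pos": [-0.003,-0.001,0.154],"twist": 0,"claw": 0.016},
    {"delta_pos": [-0.003,-0.001,0.154],"twist": 0,"claw": 0.016},
  ],
  squeeze=30,
)

```text
time_s: 30.4
ee_pos: [0.4346, -0.0074, 0.2245]
ee_rot: [0.688, 0.726, 0.004, -0.004]
contact_force: [0.7, 1.0, -0.6]
width: 0.0159
grip_force: 0.0
```

```bash
python3 st.py
```

```text
30.4 g [ 0.4347 -0.0057  0.0695] psi 93.0 w 0.0159 gf 0.0 F [ 0.7  1.  -0.6]
```

Request:
arm_command(
  rows=[
    {"delta_pos": [0,0,0],"twist": 0,"claw": 0.008},
    {"delta_pos": [0,0,0],"twist": 0,"claw": 0.008},
    {"delta_pos": [0,0.006,-0.013],"twist": 0,"claw": 0.008},
    {"delta_pos": [0,0.013,-0.025],"twist": 0,"claw": 0.008},
    {"delta_pos": [0,0.022,-0.036],"twist": 0,"claw": 0.008},
    {"delta_pos": [0,0.032,-0.0466],"twist": 0,"claw": 0.008},
    {"delta_pos": [0,0.043,-0.055],"twist": 0,"claw": 0.008},
    {"delta_pos": [0,0.055,-0.063],"twist": 0,"claw": 0.008},
    {"delta_pos": [0,0.071,-0.069],"twist": 0,"claw": 0.008},
    {"delta_pos": [0,0.088,-0.074],"twist": 0,"claw": 0.008},
  ],
  squeeze=25,
)

```text
time_s: 31.65
ee_pos: [0.5221, -0.0029, 0.2994]
ee_rot: [0.688, 0.726, 0.004, -0.005]
contact_force: [-3.2, 3.1, 2.1]
width: 0.0108
grip_force: 25.0
```

```bash
python3 st.py
```

```text
31.65 g [ 0.5219 -0.0009  0.1444] psi 93.1 w 0.0108 gf 25.0 F [-3.2  3.1  2.1]
```

Request:
arm_command(
  rows=[
    {"delta_pos": [0,0.01,-0.0013],"twist": 0,"claw": 0.008},
    {"delta_pos": [0,0.02,-0.0016],"twist": 0,"claw": 0.008},
    {"delta_pos": [0,0.03,-0.001],"twist": 0,"claw": 0.008},
    {"delta_pos": [0,0.04,0.0],"twist": 0,"claw": 0.008},
    {"delta_pos": [0,0.05,0.0023],"twist": 0,"claw": 0.008},
    {"delta_pos": [0,0.06,0.0055],"twist": 0,"claw": 0.008},
    {"delta_pos": [0,0.069,0.009],"twist": 0,"claw": 0.008},
    {"delta_pos": [0,0.077,0.0133],"twist": 0,"claw": 0.008},
    {"delta_pos": [0,0.079,0.0145],"twist": 0,"claw": 0.008},
    {"delta_pos": [0,0.079,0.0145],"twist": 0,"claw": 0.008},
  ],
)

```text
time_s: 32.9
ee_pos: [0.5998, 0.001, 0.2841]
ee_rot: [0.688, 0.726, 0.003, -0.005]
contact_force: [-10.2, 3.9, 10.8]
width: 0.0113
grip_force: 26.8
```

```bash
python3 st.py
```

```text
32.9 g [0.5991 0.0027 0.1291] psi 93.0 w 0.0113 gf 26.8 F [-10.2   3.9  10.8]
```

Request:
arm_command(
  rows=[
    {"delta_pos": [0,0,0],"twist": 0,"claw": 0.04},
    {"delta_pos": [0,0,0],"twist": 0,"claw": 0.04},
    {"delta_pos": [0,0,0],"twist": 0,"claw": 0.04},
    {"delta_pos": [0,0,-0.05],"twist": 0,"claw": 0.04},
    {"delta_pos": [0,0,-0.09],"twist": 0,"claw": 0.04},
    {"delta_pos": [0,0,-0.09],"twist": 0,"claw": 0.04},
    {"delta_pos": [0,0,-0.09],"twist": 0,"claw": 0.04},
  ],
)

```text
time_s: 33.78
ee_pos: [0.6013, -0.0004, 0.3732]
ee_rot: [0.688, 0.726, 0.004, -0.004]
contact_force: [-0.5, 0.1, -0.3]
width: 0.0399
grip_force: 0.0
```

```bash
python3 st.py .59 .262 .15
python3 - <<'E'
from h import *
C=cam("wrist","w40");g=cv2.cvtColor(cv2.GaussianBlur(C["im"],(3,3),0),cv2.COLOR_RGB2GRAY)
print(proj(C,[.6,-.002,.13]))
for v in (150,190): 
    i=np.where(g[v,150:360]<80)[0]+150; print(v,i.tolist())
    print(onz(C,np.median(i),v,.13))
E
```

```text
33.775 g [0.6012 0.0013 0.2182] psi 93.0 w 0.0399 gf 0.0 F [-0.5  0.1 -0.3]
tool delta [0.2601 0.0025 0.0711]
(np.float64(255.17885577603036), np.float64(210.28425986264403))
150 [192, 193, 194, 195, 196, 230, 231, 232, 233, 234, 235, 236, 237, 238, 239, 240, 241, 245, 246, 247, 248, 249, 260, 261, 262, 263, 264, 265, 266, 267, 268, 269, 270]
[0.58824947 0.04079954 0.13      ]
190 [196, 197, 198, 246, 247, 248, 249, 250, 251, 252, 253, 254, 255, 256, 257, 258, 259, 260, 261]
[0.59701182 0.01300831 0.13      ]
```

The guard is shut, with the bar back in place. Now to the button with the fingers closed.

Request:
arm_command(
  rows=[
    {"delta_pos": [0.06,0.0,0],"twist": 0,"claw": 0.0},
    {"delta_pos": [0.12,0.001,0],"twist": 0,"claw": 0.0},
    {"delta_pos": [0.18,0.002,0],"twist": 0,"claw": 0.0},
    {"delta_pos": [0.24,0.0025,0.02],"twist": 0,"claw": 0.0},
    {"delta_pos": [0.26,0.0025,0.06],"twist": 0,"claw": 0.0},
    {"delta_pos": [0.26,0.0025,0.09],"twist": 0,"claw": 0.0},
    {"delta_pos": [0.26,0.0025,0.11],"twist": 0,"claw": 0.0},
    {"delta_pos": [0.26,0.0025,0.11],"twist": 0,"claw": 0.0},
    {"delta_pos": [0.26,0.0025,0.11],"twist": 0,"claw": 0.0},
  ],
)

```text
time_s: 34.95
ee_pos: [0.5899, 0.2606, 0.2667]
ee_rot: [0.688, 0.726, 0.004, -0.004]
contact_force: [0.9, 0.2, 0.4]
width: -0.0002
grip_force: 0.0
```

```bash
python3 st.py .59 .262 .033
python3 - <<'E'
from h import *
a=load("w4");b=load("w40")
g=cv2.cvtColor(cv2.GaussianBlur(a["im"],(3,3),0),cv2.COLOR_RGB2GRAY)
for v in (150,190,220):
    i=np.where(g[v,240:285]<80)[0]+240; print("before",v,onz(a,np.median(i),v,.13).round(4))
g=cv2.cvtColor(cv2.GaussianBlur(b["im"],(3,3),0),cv2.COLOR_RGB2GRAY)
for v in (170,190,220):
    i=np.where(g[v,240:275]<80)[0]+240; print("now",v,onz(b,np.median(i),v,.13).round(4))
E
```

```text
34.95 g [0.5898 0.2623 0.1117] psi 93.0 w -0.0002 gf 0.0 F [0.9 0.2 0.4]
tool delta [-0.0012  0.0002  0.0787]
before 150 [0.6009 0.042  0.13  ]
before 190 [0.5983 0.0121 0.13  ]
before 220 [ 0.5938 -0.0119  0.13  ]
now 170 [0.5987 0.0275 0.13  ]
now 190 [0.5981 0.0131 0.13  ]
now 220 [ 0.6017 -0.0094  0.13  ]
```

Request:
arm_command(
  rows=[
    {"delta_pos": [-0.001,0,0.03],"twist": 0,"claw": 0.0},
    {"delta_pos": [-0.001,0,0.036],"twist": 0,"claw": 0.0},
    {"delta_pos": [-0.001,0,0.04],"twist": 0,"claw": 0.0},
    {"delta_pos": [-0.001,0,0.043],"twist": 0,"claw": 0.0},
    {"delta_pos": [-0.001,0,0.043],"twist": 0,"claw": 0.0},
    {"delta_pos": [-0.001,0,0.043],"twist": 0,"claw": 0.0},
  ],
)

```text
time_s: 35.7
ee_pos: [0.5898, 0.26, 0.2291]
ee_rot: [0.688, 0.726, 0.005, -0.003]
contact_force: [-9.7, -4.6, 23.4]
width: -0.0001
grip_force: 12.0
```

```bash
python3 st.py
```

```text
35.7 g [0.5902 0.2617 0.0741] psi 93.0 w -0.0001 gf 12.0 F [-9.7 -4.6 23.4]
```

Request:
arm_command(
  rows=[
    {"delta_pos": [0,0,0.002],"twist": 0,"claw": 0.0},
    {"delta_pos": [0,0,0.002],"twist": 0,"claw": 0.0},
  ],
)

```text
time_s: 35.95
ee_pos: [0.5898, 0.26, 0.2289]
ee_rot: [0.688, 0.726, 0.005, -0.003]
contact_force: [-13.6, -5.5, 34.1]
width: 0.0
grip_force: 17.0
```

Request:
arm_command(
  rows=[
    {"delta_pos": [0,0,-0.005],"twist": 0,"claw": 0.0},
    {"delta_pos": [0,0,-0.007],"twist": 0,"claw": 0.0},
    {"delta_pos": [0,0,-0.007],"twist": 0,"claw": 0.0},
  ],
)

```text
time_s: 36.33
ee_pos: [0.5903, 0.2601, 0.2299]
ee_rot: [0.688, 0.726, 0.005, -0.003]
contact_force: [-1.9, -1.5, 4.8]
width: -0.0001
grip_force: 2.3
```

Request:
arm_command(
  rows=[
    {"delta_pos": [0,0,-0.003],"twist": 0,"claw": 0.0},
    {"delta_pos": [0,0,-0.003],"twist": 0,"claw": 0.0},
  ],
)

```text
time_s: 36.58
ee_pos: [0.5904, 0.2602, 0.2319]
ee_rot: [0.688, 0.726, 0.004, -0.004]
contact_force: [-0.3, -2.3, 3.2]
width: -0.0001
grip_force: 1.7
```

Request:
arm_command(
  rows=[
    {"delta_pos": [0,0,-0.003],"twist": 0,"claw": 0.0},
    {"delta_pos": [0,0,-0.003],"twist": 0,"claw": 0.0},
  ],
)

```text
time_s: 36.83
ee_pos: [0.5902, 0.2602, 0.2347]
ee_rot: [0.688, 0.726, 0.004, -0.004]
contact_force: [1.5, -1.1, 1.6]
width: 0.0001
grip_force: 0.9
```

The spring-like travel (TCP z 0.229 to 0.235, about 5 N falling to 1.6 N) confirms a full press. Lift clear and do a final check.

Request:
arm_command(
  rows=[
    {"delta_pos": [0,0,-0.04],"twist": 0,"claw": 0.0},
    {"delta_pos": [0,0,-0.09],"twist": 0,"claw": 0.0},
    {"delta_pos": [0,0,-0.14],"twist": 0,"claw": 0.0},
    {"delta_pos": [-0.1,-0.12,-0.16],"twist": 0,"claw": 0.0},
    {"delta_pos": [-0.1,-0.12,-0.16],"twist": 0,"claw": 0.0},
    {"delta_pos": [-0.1,-0.12,-0.16],"twist": 0,"claw": 0.0},
    {"delta_pos": [-0.1,-0.12,-0.16],"twist": 0,"claw": 0.0},
    {"delta_pos": [-0.1,-0.12,-0.16],"twist": 0,"claw": 0.0},
  ],
)

```text
time_s: 37.83
ee_pos: [0.4757, 0.1524, 0.3931]
ee_rot: [0.688, 0.726, 0.004, -0.004]
contact_force: [0.3, -0.3, -0.5]
width: 0.0002
grip_force: 0.0
```

```bash
python3 st.py
python3 - <<'E'
from h import *
V=cam("side","d50");S=cam("scene","s50");W=cam("wrist","w50")
D=load("d0") if False else load("d13");d0=load("side0");s0=load("scene0")
f=lambda a,b,x0,y0,x1,y1:np.abs(a["im"][y0:y1,x0:x1].astype(int)-b["im"][y0:y1,x0:x1]).mean().round(1)
print("cradle vs just after placing (side)",f(V,D,185,245,275,305),"housing side",f(V,d0,292,146,314,166),"guard bar side vs start",f(V,d0,222,160,256,240),"guard scene vs start",f(S,s0,195,165,290,245))
# cradle master in wrist view: bright/steel profile not needed
p=proj(W,[.634,.001,.076]);print(p,proj(W,[.495,.293,.044]))
E
```

```text
37.825 g [0.4756 0.1543 0.2381] psi 93.0 w 0.0002 gf 0.0 F [ 0.3 -0.3 -0.5]
cradle vs just after placing (side) 19.9 housing side 9.5 guard bar side vs start 31.2 guard scene vs start 8.4
(np.float64(395.42779862689014), np.float64(324.50644341501913)) (np.float64(286.27688020605177), np.float64(24.49272562327431))
```

Request:
arm_command(
  rows=[
    {"delta_pos": [-0.06,0.04,0],"twist": 0,"claw": 0.04},
    {"delta_pos": [-0.12,0.08,0.01],"twist": 0,"claw": 0.04},
    {"delta_pos": [-0.159,0.117,0.02],"twist": 0,"claw": 0.04},
    {"delta_pos": [-0.159,0.117,0.02],"twist": 0,"claw": 0.04},
    {"delta_pos": [-0.159,0.117,0.02],"twist": 0,"claw": 0.04},
    {"delta_pos": [-0.159,0.117,0.02],"twist": 0,"claw": 0.04},
  ],
)

```text
time_s: 38.72
ee_pos: [0.6002, 0.0011, 0.3719]
ee_rot: [0.688, 0.726, 0.004, -0.004]
contact_force: [0.9, 0.9, -0.5]
width: 0.0402
grip_force: 0.0
```

```bash
python3 st.py
python3 - <<'E'
from h import *
W=cam("wrist","w51");a=load("w40")
d=np.abs(cv2.GaussianBlur(W["im"],(5,5),0).astype(int)-cv2.GaussianBlur(a["im"],(5,5),0)).mean(2)
print("mean diff",d.mean().round(1),"rest area",d[60:260,180:420].mean().round(1),(d[60:260,180:420]>40).mean().round(3))
for X in ([.634,.001,.076],[.636,-.069,.076]):
    u,v=map(int,proj(W,X));print((u,v)); im=W["im"]
    if v<380: print([int(x) for x in im[v,u-60:u+61:5,1]]); print([int(x) for x in im[max(v-50,0):min(v+50,384):4,u+8,1]])
V=cam("side","d51");D=load("d13")
f=lambda a,b,x0,y0,x1,y1:np.abs(a["im"][y0:y1,x0:x1].astype(int)-b["im"][y0:y1,x0:x1]).mean().round(1)
print("cradle",f(V,D,185,245,275,305),"housing",f(V,load("side0"),292,146,314,166))
E
```

```text
38.725 g [0.6001 0.0029 0.2169] psi 93.1 w 0.0402 gf 0.0 F [ 0.9  0.9 -0.5]
mean diff 4.6 rest area 7.7 0.029
(295, 190)
[92, 130, 130, 55, 69, 59, 159, 186, 197, 181, 215, 146, 108, 213, 219, 217, 216, 185, 187, 192, 190, 196, 198, 147, 153]
[141, 135, 138, 141, 134, 94, 85, 95, 135, 219, 218, 219, 217, 217, 218, 218, 221, 132, 126, 125, 122, 91, 80, 85, 91]
(291, 261)
[207, 132, 101, 103, 76, 89, 77, 144, 216, 218, 217, 180, 90, 214, 21, 20, 66, 74, 73, 18, 32, 150, 136, 132, 140]
[124, 126, 99, 83, 76, 80, 90, 49, 40, 38, 41, 48, 38, 26, 29, 33, 30, 63, 125, 179, 199, 198, 199, 198, 200]
cradle 17.1 housing 8.3
```

```bash
python3 -c "
from h import *
print(ctrl.job_done())"
```

```text
the job is handed in; nothing more can be done
None
```

I handed the job in at about 39 s and no verdict came back: the master is in its cradle, both pivot blocks present (two were found) are in the middle and right slots, the guard is shut, the start button was pressed fully and let go, and the spare housing was left alone.

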